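# Release the ratchet fence and add a tin to the spice rack

## Task

Make room in the spice rack and shelve the red tin: flip the red ratchet lever under the glass shelf all the way over, away from the robot, then slide the blue fence all the way back to its stop. Then set the tin with the red window down gently, upright, on the tray floor between the fence and the orange tin, leave the fence fully back, and leave everything else on the counter where it stands.

Things in the scene. Friction and masses are not known exactly. Their poses are not given: they have to be found in the camera images.
- rack: Fixed aluminium tin rack; origin on the counter, x from its front edge (robot side) to its back, y along it. In its frame, mm: base plate x -110..155, y -180..180, 8 thick; tin trough x -105..-35, floor z 8, 5 mm lips up to z 16, open at the -y end. Brown and orange tins (54 across, tops z 53) are fixed on the line x -70 at y 147 and 90; the orange one ends at y 63.
- shelf_edge (a point): Middle of the lower front edge of the fixed clear glass shelf over the rack's back half (rack frame 21, 0, 194 mm). Shelf: x 21..150, y -180..180, top z 203, on four thin posts; cazuelita and jar on its ends. A tool pointing straight down cannot reach far enough under it to flip the lever; one leaning about 40 deg, fingers pointing down and away from the robot, can.
- bay (a point): Point on the trough floor of the rack (rack frame -70, -10, 8 mm): middle of the room for the new tin once the fence is fully back (bay then y -85 to 63 in the rack frame, 148 mm long).
- pawl (a joint): Red flip lever of the ratchet, rad. 0 = locked: leans 30 deg from upright to the robot (rack -x). Push its top to rack +x; 1.05 = fully released, at its stop, leaning 30 deg away. About 1.5 N moves it, it stays where left. Its brass pawl leaves the teeth beyond about 0.5; until then the fence only clicks forward (rack +y), not back.
- pawl_pad (a point): Centre of the lever's push face (robot side), 35 mm from the pivot; moves with the lever. Lever 49 mm long from the pivot, 24 mm wide (rack y), 8 mm thick. Pivot axis along rack y through rack x 30, y -20, z 55 mm. Its grey bracket fills rack x 15..55, y -41..1 up to z 62 mm.
- fence (a joint): Blue sliding fence, m. 0 = fully forward, near the orange tin; grows as it slides back along rack -y; 0.14 = fully back against its stop. Starts between 0 and 0.04. Sliding friction about 1.5 N when the pawl is released; with the pawl locked it stops within 12 mm backward.
- fence_grip (a point): Grip point on the fence's upright blue tab, 10 mm below the tab's top (top at z 70 mm, tab 14 mm thick along rack y, 30 mm wide along rack x, its foot plate's top at z 18 mm). Moves with the fence; the fence's 12 mm wall (top at z 46 mm) is centred 50 mm further to rack +y, leaving a 37 mm gap to the tab.
- tin_red: Loose round steel tin with red window and red band: the one to shelve. 54 mm across, 45 mm high, about 0.12 kg, standing; origin at the centre of its underside, z up.
- tin_yellow: Loose tin like it with yellow window and band; leave alone. Origin at the centre of its underside.
- tin_green: Loose tin like it with green window and band; leave alone. Origin at the centre of its underside.
- tongs: Stainless tongs lying on the counter, 190 x 75 mm, 28 mm high; leave alone. Origin under their middle, long axis x.
- scraper: White plastic bench scraper lying flat, 100 x 150 mm, 10 mm high; leave alone. Origin under its middle.
- cruet: Green glass cruet, 68 mm across, 150 mm high; leave alone. Origin at the centre of its underside.
- molcajete: Grey stone mortar, 120 mm across, 65 mm high; leave alone. Origin at the centre of its underside.

How it is judged (in metres and radians):
On the way, in this order (a step that is already met when the one before it is completed fails the run):
1. the ratchet lever is flipped over to released (value of joint pawl above 0.9 rad), for 0.2 s.
2. the fence is slid fully back (value of joint fence above 0.125 m), for 0.2 s.
At the end, for the whole second after the job is handed in: The red tin stands upright (within 0.1 rad), at rest and released, on the trough floor (within 5 mm) between the orange tin and the fence, and the fence is still fully back (within 15 mm of its stop) (value of joint fence above 0.125 m and x of tin_red in the frame of rack between -0.09 and -0.05 m and y of tin_red in the frame of rack between -0.064 and 0.042 m and z of tin_red in the frame of rack between 0.003 and 0.012 m and angle between tin_red's own z axis and vertical below 0.1 rad and linear speed of tin_red below 0.02 m/s and contact force between the fingers and tin_red below 0.1 N); the robot touches nothing.
It fails at once if another thing on the counter is moved more than 30 mm (distance of any of tin_yellow, tin_green, tongs, scraper, cruet, molcajete from where it was at the start of the episode above 0.03 m).
It fails at once if the red tin is dropped or thrown (faster than 0.5 m/s while not held) (contact force between the fingers and tin_red below 0.05 N and linear speed of tin_red above 0.5 m/s).
It fails at once if the cruet is tipped over (angle between cruet's own z axis and vertical above 0.5 rad).
It also fails if it takes over 67 s, if anything falls off the work surface, if the arm or the gripper's body presses on something with over 40 N, if the wrist force passes 120 N, or if a joint passes its speed limit or range.

## Robot

A 6-joint arm with a two-finger parallel gripper is mounted at the origin on the work surface. World frame = base frame: x ahead of the robot, y to its left, z up, the work surface at z = 0. Lengths are in mm, angles in rad, forces in N, time in s.
With the tool pointing down it reaches from about 350 to 975 mm from the base axis. Payload 7.1 kg.
Tool frame: the origin (TCP) lies between the finger pads; the fingertips stand 19 mm ahead of it and the grasp point (between the pads) is the TCP (ctrl.tip_reach is the distance from the TCP to the fingertips, in mm); y points along the fingers, x is the direction in which the jaws open and shut, and the axes are right-handed (so a half turn about y gives the same grasp; the last joint's range is limited). The gripper opens to 88 mm and grips with 3 to 60 N. Pads are 20 mm wide; open, the fingers measure 115 mm over their backs; the gripper's body (75 mm by 178 mm) begins 61 mm behind the grasp point.
Start: joints at [1.199, 0.423, 1.63, -0, 1.089, -0.019], TCP at [215.922, 586.5, 241.675] pointing down, gripper open.
Joint ranges: [-3, 3], [-0.9, 2.11], [0.09, 2.58], [-1.31, 4.45], [0.11, 2.69], [-2.54, 2.54]. Speed limits (rad/s): [2.39, 2.39, 3.01, 3.14, 3.14, 3.14].

## Interface

Orientations are given as a rotation vector (axis times angle).
In Python, from workcell import ctrl gives the robot as it stands. The module is installed in compiled form; this text tells all that it offers.
- The arm moves only by the tool jog_arm, never from a script. Its argument "steps" is a list of rows, each an object with "turn": the turn, a rotation vector about the world's x, y, z scaled (see below), a list of three; "dp": the shift along the world's x, y, z scaled (see below), a list of three; "claw": the opening, from 0 (shut) to 1 (fully open). In form: [{"turn": [wx, wy, wz], "dp": [x, y, z], "claw": claw}, ...]. A call has 1 to 12 rows; each row is the pose to reach, as a shift and turn from the pose measured when the call began, turning the shorter way round; what a row does not reach only later rows make up. The controller multiplies each number of a shift by 80 mm and each number of a turn by pi rad. A row lasts 1/12 s, in which the tool goes at most 41.7 mm and 7.16 degrees, less where a joint would pass 70% of its speed; a pose out of reach is approached as far as the arm can. A call with a number of a shift or a turn outside -1 to 1 is refused whole. A call with a gripper value outside its range is refused whole. The fingers move at their own pace and stop on an object; the grip force is fixed at half the most. Time passes only in rows, so rows that repeat a pose let the fingers close. It gives the time, the measured TCP pose, the force and the opening at its end, in the units of the state.
- ctrl.get_obs(): the state, without advancing time (a new reading comes with each control period).
- ctrl.get_image(name): name is "side" or "top"; returns a dict with "img" (420x560x3 uint8, red, green, blue), "range_z" (420x560 float32, mm along the optical axis (not along the pixel's ray), 0 where there is no reading), "fovy" (degrees; the focal length in pixels is half the picture's height over the tangent of half this angle, whatever the lens; pixels are square), "cx", "cy" (the principal point, pixels), "dist_coeffs" ([k1, k2, p1, p2, k3] as OpenCV has them; the pictures are not rectified), "camera_from_world" (4x4, takes a point from world to camera coordinates). Camera axes: x right, y down, z forward; pixel columns grow to the right and rows downward; lengths in mm; the calibration is good to about 2 mm. A picture is of the moment at which its call begins.
- ctrl.close_job(): hands the job in, once; it reports no verdict.
The state is a dict: "t": time; "qpos": joint angles; "qvel": joint speeds; "joint_torque": joint torques, N m; "ee_pos": TCP position; "orientation": TCP orientation; "ft_force": force on the tool from outside, world axes, zero at the start; "moment": the same for the moment, N m; "width": finger opening in mm.
Only numpy, scipy, OpenCV 4.12 (cv2) and the standard library are available. Lean on these libraries where they do the work, as an engineer would, in place of code of your own. Each camera call takes 0.05 s, during which the arm holds its last target.

## Working session

There is one attempt and no reset: what is moved stays moved. The work goes in short steps, Python scripts to look and compute and a tool call to move; the robot and the scene stay as the last step left them, time stands still between calls to the robot, and variables do not carry over. Pictures are saved under pics/ and viewed, and the job is handed in when it is done.

Besides the shell and the picture viewer there is one more tool, called after "Request:" as a command line: name --argument value ..., lists and objects as JSON in quotes. jog_arm: Moves the arm, as the interface text tells. Its arguments: {"type":"object","properties":{"steps":{"type":"array","items":{"type":"object","properties":{"turn":{"type":"array","items":{"type":"number"}},"dp":{"type":"array","items":{"type":"number"}},"claw":{"type":"number"}}}}},"required":["steps"]}

```bash
mkdir -p pics
cat > h.py <<'E'
import numpy as np, cv2, pickle
from workcell import ctrl
def grab(n,tag):
    d=ctrl.get_image(n); pickle.dump(d,open(f'pics/{tag}.pkl','wb')); cv2.imwrite(f'pics/{tag}.png',d['img'][:,:,::-1]); return d
def load(tag): return pickle.load(open(f'pics/{tag}.pkl','rb'))
def K(d):
    h=d['img'].shape[0]; f=h/2/np.tan(np.radians(d['fovy'])/2)
    return np.array([[f,0,d['cx']],[0,f,d['cy']],[0,0,1.]])
def ray(d,uv):
    p=cv2.undistortPoints(np.array(uv,float).reshape(-1,1,2),K(d),np.array(d['dist_coeffs'],float)).reshape(-1,2)
    return np.c_[p,np.ones(len(p))]
def to_world(d,pc):
    M=np.linalg.inv(d['camera_from_world']); return pc@M[:3,:3].T+M[:3,3]
def px3d(d,uv):
    r=ray(d,uv); z=np.array([d['range_z'][int(round(v)),int(round(u))] for u,v in uv]); return to_world(d,r*z[:,None])
def onplane(d,uv,z):
    M=np.linalg.inv(d['camera_from_world']); r=ray(d,uv)@M[:3,:3].T; o=M[:3,3]; s=(z-o[2])/r[:,2]; return o+r*s[:,None]
def proj(d,P):
    M=d['camera_from_world']; P=np.array(P,float).reshape(-1,3); 
    rv=cv2.Rodrigues(M[:3,:3])[0]
    return cv2.projectPoints(P,rv,M[:3,3].copy(),K(d),np.array(d['dist_coeffs'],float))[0].reshape(-1,2)
def cloud(d):
    h,w=d['range_z'].shape; u,v=np.meshgrid(np.arange(w),np.arange(h)); r=ray(d,np.c_[u.ravel(),v.ravel()]); return to_world(d,r*d['range_z'].ravel()[:,None]).reshape(h,w,3)
def crop(tag,x0,y0,x1,y1,out):
    d=load(tag); c=d['img'][y0:y1,x0:x1,::-1]; s=min(800/(x1-x0),600/(y1-y0)); cv2.imwrite(f'pics/{out}.png',cv2.resize(c,None,fx=s,fy=s,interpolation=cv2.INTER_CUBIC)); print('scale',s)
E
python3 - <<'E'
from h import *
for n in('top','side'):
    d=grab(n,n+'0'); print(n,d['fovy'],d['cx'],d['cy'],d['dist_coeffs']); print(np.linalg.inv(d['camera_from_world']).round(3))
print(ctrl.get_obs())
E
```

```text
top 54.1369603467303 285.6138331202547 216.63089823749388 [0.02174736 0.         0.         0.         0.        ]
[[-3.800000e-02 -9.750000e-01  2.200000e-01  2.655990e+02]
 [-9.990000e-01  3.700000e-02 -7.000000e-03  1.126900e+01]
 [-1.000000e-03 -2.200000e-01 -9.760000e-01  1.212128e+03]
 [ 0.000000e+00  0.000000e+00  0.000000e+00  1.000000e+00]]
side 54.89593188901352 281.92532028483424 208.76913763608272 [-0.00012528  0.          0.          0.          0.        ]
[[ 9.93000e-01 -6.50000e-02  9.40000e-02  3.80781e+02]
 [-1.14000e-01 -6.49000e-01  7.52000e-01 -8.48324e+02]
 [ 1.20000e-02 -7.58000e-01 -6.52000e-01  8.76916e+02]
 [ 0.00000e+00  0.00000e+00  0.00000e+00  1.00000e+00]]
{'t': 0.1, 'qpos': array([ 1.19900601e+00,  4.23782327e-01,  1.63059400e+00,  1.38503573e-05,
        1.08859927e+00, -1.89866831e-02]), 'qvel': array([ 0.00147504, -0.00198633, -0.00139357,  0.00109145, -0.00056063,
       -0.00136403]), 'joint_torque': array([ 3.04451760e-04, -5.45617783e+01, -2.74324214e+01,  6.46419567e-02,
        1.88505248e-02, -3.84689247e-05]), 'ee_pos': array([215.75032833, 586.08000142, 240.97592298]), 'orientation': array([-1.35648215, -0.94464634,  0.94655718]), 'ft_force': array([-0.05342111, -0.01130499, -0.05282503]), 'moment': array([-0.04286716, -0.03745785, -0.02878241]), 'width': 87.68469201602414}
```

View pics/top0.png

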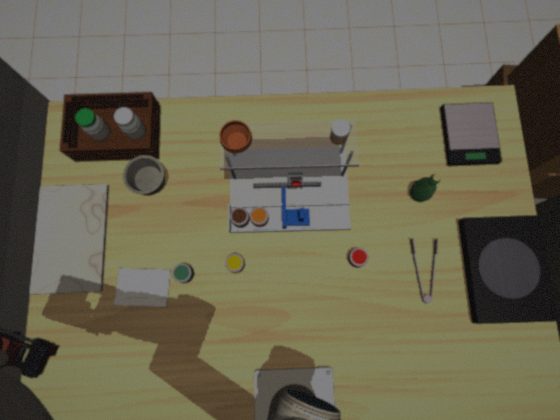

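View pics/side0.png

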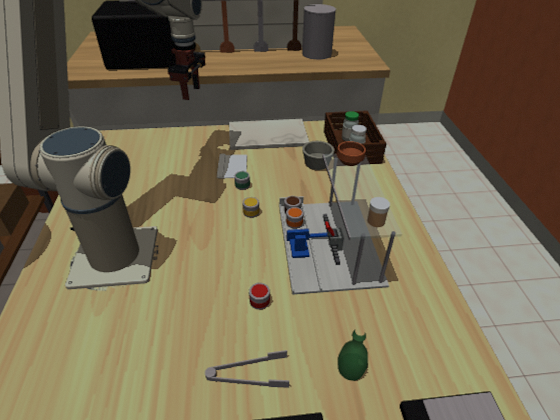

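The top picture shows the rack at about (230–350, 125–232), the fence at (295, 210), the lever at (296, 183), the red tin at (358, 257), yellow at (235, 262) and green at (182, 272). I'll enlarge the rack next.

Run:
```python
from h import *
crop('top0',215,115,375,275,'c1'); crop('side0',230,180,410,310,'c2')
```

```text
scale 3.75
scale 4.444444444444445
```

View pics/c1.png

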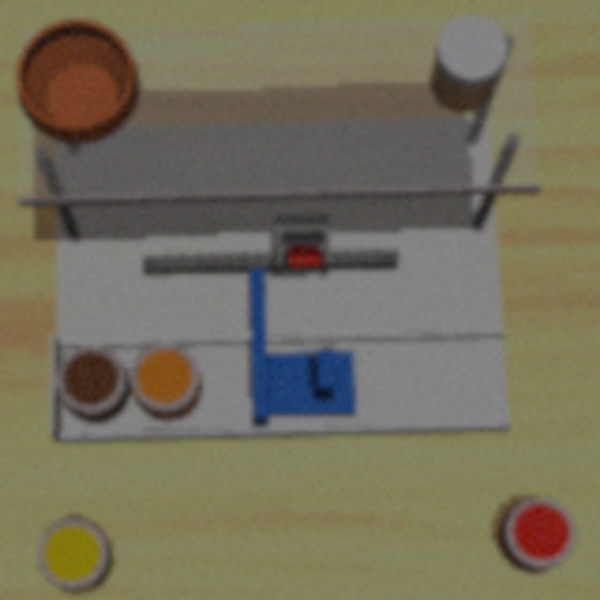

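View pics/c2.png

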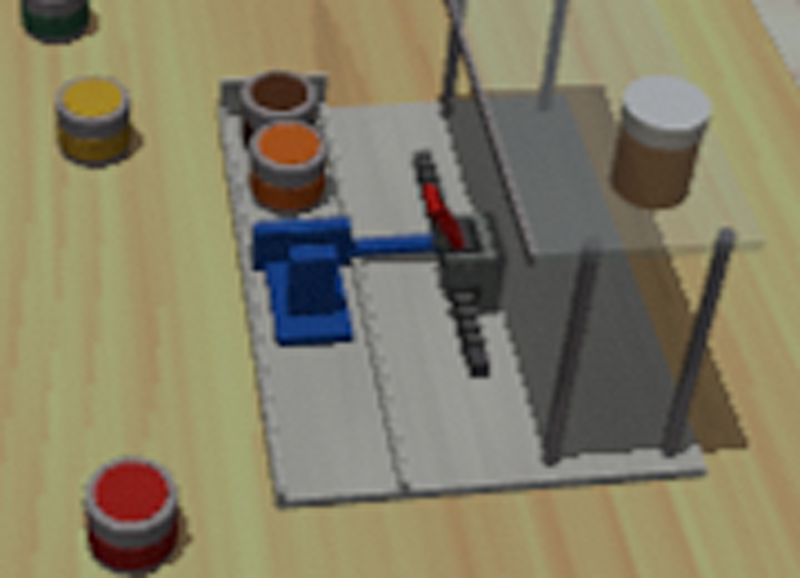

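Crop c1 (scale 3.75 from (215,115)): rack front corners are at (57,438) and (508,430), the brown and orange tops at (92,375) and (166,377), the tab near (320,375), the lever at (305,258) and the red tin top at (540,530). In c2, the rack's -y corners are at (278,503) and (700,470). I'll measure these.

Run:
```python
from h import *
t=load('top0'); s=load('side0')
T=lambda l:[(215+x/3.75,115+y/3.75) for x,y in l]; S=lambda l:[(230+x/4.4444,180+y/4.4444) for x,y in l]
print('corners front L,R top', onplane(t,T([(57,438),(508,430)]),8).round(1))
print('side FR,BR', onplane(s,S([(278,503),(702,472)]),8).round(1))
print('brown orange top', onplane(t,T([(93,375),(166,377)]),53).round(1)); print('side',onplane(s,S([(281,96),(290,145)]),53).round(1))
print('red top',onplane(t,T([(540,530)]),45).round(1),'side',onplane(s,S([(132,493)]),45).round(1))
for nm,d in(('top',t),('side',s)):
    C=cloud(d); im=cv2.cvtColor(d['img'],cv2.COLOR_RGB2HSV).astype(int)
    H,Sa,V=im[...,0],im[...,1],im[...,2]
    red=((H<6)|(H>174))&(Sa>170)&(V>60); 
    n,l,st,ce=cv2.connectedComponentsWithStats(red.astype(np.uint8))
    for i in range(1,n):
        if st[i,4]>15:
            P=C[l==i]; print(nm,'red',st[i],np.median(P,0).round(1),P.min(0).round(),P.max(0).round())
    blue=(H>100)&(H<125)&(Sa>150)&(V>50)
    n,l,st,ce=cv2.connectedComponentsWithStats(blue.astype(np.uint8))
    for i in range(1,n):
        if st[i,4]>40:
            P=C[l==i]; print(nm,'blue',st[i],P.min(0).round(),P.max(0).round())
            for a in range(5,80,5):
                m=(P[:,2]>=a)&(P[:,2]<a+5)
                if m.sum(): print(a,m.sum(),P[m].mean(0).round(1),P[m].min(0).round(),P[m].max(0).round())
```

```text
corners front L,R top [[ 497.1  169.     8. ]
 [ 489.8 -189.3    8. ]]
side FR,BR [[ 494.7 -190.4    8. ]
 [ 754.6 -194.4    8. ]]
brown orange top [[536.8 134.9  53. ]
 [533.   78.7  53. ]]
side [[539.  132.6  53. ]
 [538.1  79.1  53. ]]
red top [[ 404.9 -201.7   45. ]] side [[ 407.5 -202.7   45. ]]
top red [292 181   9   5  37] [612.6 -30.   96.5] [607. -41.  76.] [626. -19. 103.]
top red [353 250  13  13 134] [ 405.4 -201.1   46.6] [ 388. -219.   41.] [ 423. -184.   53.]
top blue [282 187  27  40 436] [502. -64.  11.] [625.  11.  74.]
10 17 [530.8 -36.1  13.9] [512. -62.  11.] [552.  -7.  15.]
15 193 [531.1 -29.4  17.8] [509. -64.  15.] [556.   2.  20.]
20 89 [546.  -18.5  21.7] [510. -64.  20.] [625.  10.  25.]
25 20 [590.6   2.6  26.7] [518. -40.  25.] [624.   9.  29.]
35 2 [518.6 -42.1  37. ] [518. -48.  36.] [519. -36.  38.]
40 13 [530.2   8.4  43.8] [502.   5.  41.] [567.  11.  45.]
45 47 [533.    4.8  47.4] [504. -45.  45.] [566.  11.  50.]
50 6 [520.   -1.6  51.7] [503. -47.  50.] [539.  10.  54.]
60 3 [518.8 -42.1  63.2] [519. -47.  63.] [519. -35.  64.]
65 22 [531.1 -41.5
[... 644 characters left out ...]
  22.4] [504. -68.  20.] [625.  13.  25.]
25 47 [559.3 -12.5  26.8] [504. -50.  25.] [622.   9.  30.]
30 26 [532.9 -18.8  32.7] [503. -51.  30.] [567.   5.  35.]
35 44 [533.  -14.6  37.3] [503. -52.  35.] [567.   5.  40.]
40 43 [533.8 -12.2  42.8] [503. -50.  40.] [567.  11.  45.]
45 53 [533.9  -6.7  47.1] [503. -50.  45.] [564.  12.  50.]
50 11 [531.3 -43.8  52.4] [519. -49.  50.] [548.   3.  55.]
55 15 [533.6 -48.1  57.3] [520. -51.  55.] [549. -45.  60.]
60 14 [534.4 -48.4  62.2] [519. -51.  60.] [548. -45.  65.]
65 24 [534.  -45.6  68.4] [519. -50.  66.] [548. -35.  70.]
70 23 [531.3 -42.7  71.4] [519. -50.  70.] [545. -37.  73.]
75 1 [532.7 -50.7  75.6] [533. -51.  76.] [533. -51.  76.]
```

```bash
cat >> h.py <<'E'
from scipy.spatial.transform import Rotation as R
TH=-0.018; O=np.array([604.5,-12.3,0])
ex=np.array([np.cos(TH),np.sin(TH),0]); ey=np.array([-np.sin(TH),np.cos(TH),0]); ez=np.array([0,0,1.])
rk=lambda x,y,z: O+x*ex+y*ey+z*ez
def Rlean(deg,sgn=1,horiz=None):
    a=np.radians(deg); h=ex if horiz is None else horiz
    y=np.sin(a)*h-np.cos(a)*ez; x=sgn*np.cross(ez,h); return np.c_[x,y,np.cross(x,y)]
def need(Rt,o): return (R.from_matrix(Rt)*R.from_rotvec(o['orientation']).inv()).as_rotvec()/np.pi
def st():
    o=ctrl.get_obs(); print('t',round(o['t'],2),'p',o['ee_pos'].round(1),'q',o['qpos'].round(2),'F',o['ft_force'].round(1),'w',round(o['width'],1)); return o
E
python3 - <<'E'
from h import *
t=load('top0'); s=load('side0')
# check projections of model onto images
P=[rk(-110,-180,8),rk(-110,180,8),rk(155,-180,8),rk(-70,90,53),rk(-70,147,53),rk(5.5,-20,97.4),rk(21,0,194),rk(21,-180,203),rk(21,180,203)]
print(proj(t,P).round(1).tolist()); print(proj(s,P).round(1).tolist())
o=st(); print(R.from_rotvec(o['orientation']).as_matrix().round(3))
for sg in(1,-1): print(sg,need(Rlean(40,sg),o).round(3), need(Rlean(0,sg),o).round(3))
print(rk(-40,-20,96),rk(27.6,-20,96))
E
```

```text
[[350.8, 229.2], [230.0, 231.6], [346.1, 145.8], [259.2, 214.5], [239.5, 214.9], [296.8, 184.2], [290.0, 167.7], [359.6, 165.1], [220.4, 167.8]]
[[291.3, 293.2], [279.0, 205.7], [388.6, 286.4], [294.6, 212.7], [292.5, 201.0], [326.3, 225.0], [333.6, 193.7], [348.6, 238.1], [322.5, 154.4]]
t 0.1 p [215.8 586.1 241. ] q [ 1.2   0.42  1.63  0.    1.09 -0.02] F [-0.1 -0.  -0.1] w 87.7
[[ 0.346 -0.001 -0.938]
 [ 0.938 -0.001  0.346]
 [-0.001 -1.     0.   ]]
1 [-0.041 -0.219  0.102] [ 0.    -0.     0.107]
-1 [ 0.306 -0.058 -0.844] [-0.    -0.001 -0.893]
[564.14649926 -31.57679897  96.        ] [631.73554836 -32.79353326  96.        ]
```

Request:
jog_arm --steps '[{"turn": [-0.041,-0.219,0.102],"dp": [0.5,-1,0],"claw": 0},{"turn": [-0.041,-0.219,0.102],"dp": [0.5,-1,0],"claw": 0},{"turn": [-0.041,-0.219,0.102],"dp": [0.5,-1,0],"claw": 0},{"turn": [-0.041,-0.219,0.102],"dp": [0.5,-1,0],"claw": 0},{"turn": [-0.041,-0.219,0.102],"dp": [0.5,-1,0],"claw": 0},{"turn": [-0.041,-0.219,0.102],"dp": [0.5,-1,0],"claw": 0},{"turn": [-0.041,-0.219,0.102],"dp": [0.5,-1,0],"claw": 0},{"turn": [-0.041,-0.219,0.102],"dp": [0.5,-1,0],"claw": 0}]'

```text
t: 0.77
ee_pos: [254.4, 505.5, 239.6]
orientation: [-1.715, -1.682, 0.792]
ft_force: [-0.2, -0.2, -0.2]
width: 38.3
```

Request:
jog_arm --steps '[{"turn": [0,0,0],"dp": [0.55,-1,0],"claw": 0},{"turn": [0,0,0],"dp": [0.55,-1,0],"claw": 0},{"turn": [0,0,0],"dp": [0.55,-1,0],"claw": 0}]'

```text
t: 1.02
ee_pos: [299.7, 420.3, 239.0]
orientation: [-1.719, -1.674, 0.795]
ft_force: [0.4, -1.1, -1.2]
width: 17.7
```

Request:
jog_arm --steps '[{"turn": [0,0,0],"dp": [0.55,-1,0],"claw": 0},{"turn": [0,0,0],"dp": [0.55,-1,0],"claw": 0},{"turn": [0,0,0],"dp": [0.55,-1,0],"claw": 0}]'

```text
t: 1.27
ee_pos: [344.9, 336.0, 239.0]
orientation: [-1.722, -1.667, 0.794]
ft_force: [0.2, -0.7, -0.2]
width: 0.9
```

Request:
jog_arm --steps '[{"turn": [0,0,0],"dp": [0.55,-1,0],"claw": 0},{"turn": [0,0,0],"dp": [0.55,-1,0],"claw": 0},{"turn": [0,0,0],"dp": [0.55,-1,0],"claw": 0}]'

```text
t: 1.52
ee_pos: [390.5, 251.8, 239.4]
orientation: [-1.726, -1.66, 0.792]
ft_force: [0.0, 0.4, 0.0]
width: 0.2
```

Request:
jog_arm --steps '[{"turn": [0,0,0],"dp": [0.55,-1,0],"claw": 0},{"turn": [0,0,0],"dp": [0.55,-1,0],"claw": 0},{"turn": [0,0,0],"dp": [0.55,-1,0],"claw": 0}]'

```text
t: 1.77
ee_pos: [436.8, 167.5, 240.6]
orientation: [-1.731, -1.654, 0.786]
ft_force: [0.4, 0.3, 0.1]
width: 0.4
```

Request:
jog_arm --steps '[{"turn": [0,0,0],"dp": [0.55,-1,0],"claw": 0},{"turn": [0,0,0],"dp": [0.55,-1,0],"claw": 0},{"turn": [0,0,0],"dp": [0.55,-1,0],"claw": 0}]'

```text
t: 2.02
ee_pos: [484.1, 82.7, 242.5]
orientation: [-1.739, -1.649, 0.779]
ft_force: [-0.1, 0.1, -0.4]
width: 0.4
```

Request:
jog_arm --steps '[{"turn": [0,0,0],"dp": [0.4,-1,0],"claw": 0},{"turn": [0,0,0],"dp": [0.4,-1,0],"claw": 0},{"turn": [0,0,0],"dp": [0.4,-1,0],"claw": 0},{"turn": [0,0,0],"dp": [0.4,-1,0],"claw": 0}]'

```text
t: 2.35
ee_pos: [512.4, 14.0, 247.1]
orientation: [-1.738, -1.634, 0.785]
ft_force: [0.7, 0.7, -0.3]
width: 0.2
```

Run:
```python
from h import *
o=st(); print(need(Rlean(40,1),o).round(3)); print(((rk(-42,-20,98)-o['ee_pos'])/80).round(3))
```

```text
t 2.35 p [512.4  14.  247.1] q [ 0.04  0.08  2.28 -0.65  0.12 -0.85] F [ 0.7  0.7 -0.3] w 0.2
[ 0.002 -0.005  0.013]
[ 0.622 -0.569 -1.864]
```

Request:
jog_arm --steps '[{"turn": [0,0.083,0],"dp": [0.5,-0.55,0],"claw": 0},{"turn": [0,0.083,0],"dp": [0.5,-0.55,0],"claw": 0},{"turn": [0,0.083,0],"dp": [0.5,-0.55,0],"claw": 0},{"turn": [0,0.083,0],"dp": [0.5,-0.55,0],"claw": 0}]'

```text
t: 2.68
ee_pos: [552.8, -30.7, 247.8]
orientation: [-1.558, -1.457, 0.964]
ft_force: [-0.8, -1.2, -0.9]
width: 0.3
```

Run:
```python
from h import *
o=st(); print(o['qpos'].tolist(),o['ee_pos'].tolist(),o['orientation'].tolist())
```

```text
t 2.68 p [552.8 -30.7 247.8] q [-0.07  0.17  2.05 -0.02  0.5  -1.58] F [-0.8 -1.2 -0.9] w 0.3
[-0.07202640322070904, 0.16926893619446992, 2.0492487805716633, -0.019706561392057623, 0.5019418642933345, -1.5764015118221255] [552.8410831302651, -30.71991657550516, 247.84682373398758] [-1.5578559093106576, -1.457286042674178, 0.9640293282766444]
```

Request:
jog_arm --steps '[{"turn": [0,0,0],"dp": [0,0,-0.6],"claw": 0},{"turn": [0,0,0],"dp": [0,0,-0.6],"claw": 0},{"turn": [0,0,0],"dp": [0,0,-0.6],"claw": 0},{"turn": [0,0,0],"dp": [0,0,-0.6],"claw": 0}]'

```text
t: 3.02
ee_pos: [552.8, -31.2, 200.0]
orientation: [-1.559, -1.456, 0.963]
ft_force: [-0.8, -0.2, 0.4]
width: -0.0
```

Run:
```python
from h import *
o=st(); print(o['qpos'].tolist(),o['ee_pos'].tolist(),o['orientation'].tolist())
```

```text
t 3.02 p [552.8 -31.2 200. ] q [-0.07  0.25  2.09 -0.02  0.38 -1.57] F [-0.8 -0.2  0.4] w -0.0
[-0.07301993341969752, 0.2508079216650076, 2.088102046580331, -0.024578527024396543, 0.3813069512790774, -1.5702997494128164] [552.7594481454918, -31.167762844251634, 200.0463642614789] [-1.5585075011133398, -1.4563942676187798, 0.9625853893535401]
```

```bash
cat > fk.py <<'E'
import numpy as np
from scipy.spatial.transform import Rotation as R
def FK(p,q):
    L1,L2,Lt,h,a1,a3=p
    Rz=lambda a:R.from_euler('z',a); Ry=lambda a:R.from_euler('y',a)
    r0=Rz(q[0]); P=r0.apply([a1,0,h]); r=r0*Ry(q[1]); P=P+r.apply([0,0,L1]); r=r*Ry(q[2]); P=P+r.apply([a3,0,L2])
    r=r*Rz(q[3])*Ry(q[4]); P=P+r.apply([0,0,Lt]); r=r*Rz(q[5]); return P,r
E
python3 - <<'E'
from fk import *
from scipy.optimize import least_squares
D=[([1.19900601,4.23782327e-01,1.63059400,1.385e-5,1.08859927,-0.01899],[215.75,586.08,240.976]),
([-0.07202640,0.16926893,2.04924878,-0.01970656,0.50194186,-1.5764],[552.841,-30.72,247.847]),
([-0.0730199,0.2508079,2.0881020,-0.0245785,0.38130695,-1.5703],[552.759,-31.168,200.046])]
f=lambda p:np.concatenate([FK(p,q)[0]-x for q,x in D]+[(p-np.array([400,380,250,200,0,0]))*.003])
s=least_squares(f,[400,380,250,200,0,0]); print(s.x.round(1),s.fun.round(2))
print(FK(s.x,[.04,.08,2.28,-.65,.12,-.85])[0])
for q,x in D: print(FK(s.x,q)[1].as_matrix().round(2))
E
```

```text
[503.5 431.  233.7 266.4  62.2  55.5] [ 11.19  -4.07   1.17  -1.68 -11.27  -2.7   -0.23 -11.39   1.52   0.31
   0.15  -0.05   0.2    0.19   0.17]
[514.49334648   3.64834774 242.92563566]
[[-0.35 -0.94 -0.  ]
 [-0.94  0.35 -0.  ]
 [ 0.    0.   -1.  ]]
[[-0.05 -0.91  0.41]
 [-1.    0.04 -0.04]
 [ 0.02 -0.41 -0.91]]
[[-0.06 -0.91  0.41]
 [-1.    0.04 -0.04]
 [ 0.02 -0.41 -0.91]]
```

```bash
cat > fk.py <<'E'
import numpy as np
from scipy.spatial.transform import Rotation as R
from scipy.optimize import least_squares
Rz=lambda a:R.from_euler('z',a); Ry=lambda a:R.from_euler('y',a)
def FK(p,q):
    L1,L2,Lt,h,a1,a3,b=p
    r0=Rz(q[0]); P=r0.apply([a1,b,h]); r=r0*Ry(q[1]); P=P+r.apply([0,0,L1]); r=r*Ry(q[2]); P=P+r.apply([a3,0,L2])
    r=r*Rz(q[3])*Ry(q[4]); P=P+r.apply([0,0,Lt]); r=r*Rz(q[5]); return P,r
D=[([1.19900601,4.23782327e-01,1.63059400,1.385e-5,1.08859927,-0.01899],[215.75,586.08,240.976]),
([-0.07202640,0.16926893,2.04924878,-0.01970656,0.50194186,-1.5764],[552.841,-30.72,247.847]),
([-0.0730199,0.2508079,2.0881020,-0.0245785,0.38130695,-1.5703],[552.759,-31.168,200.046])]
f=lambda p:np.concatenate([FK(p,q)[0]-x for q,x in D]+[(p-np.array([400,380,250,200,0,0,0]))*.003])
s=least_squares(f,[400,380,250,200,0,0,0]); p=s.x
def ik(P,d,q0):
    # approach dir only + pos
    g=lambda q:np.r_[(FK(p,np.r_[q,0])[0]-P)/100,(FK(p,np.r_[q,0])[1].apply([0,0,1])-d)]
    return least_squares(g,q0)
if __name__=='__main__':
    from h import rk,ex,ez
    print(p.round(1),s.fun.round(2)); print(FK(p,[.04,.08,2.28,-.65,.12,-.85])[0])
    for lean in (25,30,35,40):
      a=np.radians(lean); d=np.sin(a)*ex-np.cos(a)*ez
      for X,Z in((-50,150),(-42,98),(27,96)):
        for q0 in([-.07,.3,2,0,.3],[-.07,.3,2,3.1,.3]):
          u=ik(rk(X,-20,Z),d,np.array(q0)); print(lean,X,Z,u.x.round(2),round(u.cost,6))
E
python3 fk.py
```

```text
[562.1 483.9 289.6 311.5   1.1  77.   11.9] [ 0.01 -0.    0.02 -0.02  0.   -0.05  0.02  0.    0.03  0.49  0.31  0.12
  0.33  0.    0.23  0.04]
[515.09811305  11.5174293  250.46934038]
25 -50 150 [-0.1   0.35  2.12  0.14  0.24] 0.0
25 -50 150 [-0.1   0.35  2.12  3.28 -0.24] 0.0
25 -42 98 [-0.09  0.47  2.13  0.27  0.12] 0.0
25 -42 98 [-0.09  0.47  2.13  3.42 -0.12] 0.0
25 27 96 [-0.08  0.53  1.98  0.14  0.19] 0.0
25 27 96 [-0.08  0.53  1.98  3.28 -0.19] 0.0
30 -50 150 [-0.1   0.35  2.18  0.4   0.1 ] 0.0
30 -50 150 [-0.1   0.35  2.18  3.54 -0.1 ] 0.0
30 -42 98 [-0.1   0.47  2.18 -0.92 -0.05] 0.0
30 -42 98 [-0.1   0.47  2.18  2.22  0.05] 0.0
30 27 96 [-0.09  0.54  2.03  0.57  0.06] 0.0
30 27 96 [-0.09  0.54  2.03  3.71 -0.06] 0.0
35 -50 150 [-0.1   0.36  2.23 -0.78 -0.07] 0.0
35 -50 150 [-0.1   0.36  2.23  2.36  0.07] 0.0
35 -42 98 [-0.1   0.49  2.22 -0.26 -0.19] 0.0
35 -42 98 [-0.1   0.49  2.22  2.88  0.19] 0.0
35 27 96 [-0.09  0.55  2.08 -0.42 -0.1 ] 0.0
35 27 96 [-0.09  0.55  2.08  2.72  0.1 ] 0.0
40 -50 150 [-0.11  0.38  2.27 -0.28 -0.21] 0.0
40 -50 150 [-0.11  0.38  2.27  2.86  0.21] 0.0
40 -42 98 [-0.11  0.52  2.27 -0.17 -0.34] 0.0
40 -42 98 [-0.11  0.52  2.27  2.97  0.34] 0.0
40 27 96 [-0.09  0.56  2.12 -0.2  -0.25] 0.0
40 27 96 [-0.09  0.56  2.12  2.94  0.25] 0.0
```

```bash
cat > plan.py <<'E'
from fk import *
from h import *
import sys
def frame_tool(r): # fk frame (x,y,z) -> tool frame; calibrated from current
    return r
o=st(); q=o['qpos']; P0=o['ee_pos']; Rm=R.from_rotvec(o['orientation']); rf=FK(p,q)[1]; Cc=rf.inv()*Rm
print('fkpos err',(FK(p,q)[0]-P0).round(2)); print(Cc.as_matrix().round(3))
n=int(sys.argv[1]); q4e=float(sys.argv[2]); q5e=float(sys.argv[3]); q6e=float(sys.argv[4]); step=int(sys.argv[5])
dP=np.array([float(v) for v in sys.argv[6:9]]) if len(sys.argv)>6 else np.zeros(3)
qq=q.copy(); rows=[]; last=Rm
for i in range(1,n+1):
    a=i/n; w=q+(np.array([0,0,0,q4e,q5e,q6e])-q)*a
    g=lambda v:FK(p,np.r_[v,w[3:]])[0]-(P0+a*dP)
    u=least_squares(g,qq[:3]); qq=np.r_[u.x,w[3:]]
    Rt=FK(p,qq)[1]*Cc; ang=(Rt*last.inv()).magnitude()*57.3; last=Rt
    d=Rt.as_matrix()[:,1]
    if i<=step: print(i,((Rt*Rm.inv()).as_rotvec()/np.pi).round(3).tolist(),round(ang,1),'q',qq.round(2),'dir',d.round(2),'dq',np.abs(qq-q).round(2).max() if i==1 else '')
E
python3 plan.py 26 3.0 0.32 -1.57 12 -12 0 20
```

```text
t 3.02 p [552.8 -31.2 200. ] q [-0.07  0.25  2.09 -0.02  0.38 -1.57] F [-0.8 -0.2  0.4] w -0.0
fkpos err [0.02 0.   0.03]
[[-1. -0. -0.]
 [-0.  0.  1.]
 [-0.  1. -0.]]
1 [0.026, -0.003, -0.033] 7.6 q [-0.1   0.25  2.09  0.09  0.38 -1.57] dir [ 0.41 -0.01 -0.91] dq 0.12
2 [0.053, -0.006, -0.066] 7.6 q [-0.12  0.25  2.1   0.21  0.38 -1.57] dir [ 0.42  0.03 -0.91] dq 
3 [0.079, -0.008, -0.099] 7.6 q [-0.14  0.24  2.1   0.32  0.37 -1.57] dir [ 0.43  0.06 -0.9 ] dq 
4 [0.105, -0.01, -0.131] 7.5 q [-0.16  0.24  2.11  0.44  0.37 -1.57] dir [ 0.45  0.08 -0.89] dq 
5 [0.131, -0.013, -0.164] 7.5 q [-0.18  0.24  2.12  0.56  0.37 -1.57] dir [ 0.46  0.11 -0.88] dq 
6 [0.156, -0.015, -0.197] 7.4 q [-0.2   0.24  2.13  0.67  0.37 -1.57] dir [ 0.48  0.13 -0.87] dq 
7 [0.182, -0.017, -0.229] 7.4 q [-0.21  0.24  2.14  0.79  0.36 -1.57] dir [ 0.5   0.15 -0.85] dq 
8 [0.206, -0.019, -0.261] 7.3 q [-0.23  0.24  2.16  0.91  0.36 -1.57] dir [ 0.52  0.17 -0.84] dq 
9 [0.231, -0.02, -0.293] 7.2 q [-0.24  0.24  2.17  1.02  0.36 -1.57] dir [ 0.54  0.18 -0.82] dq 
10 [0.255, -0.022, -0.324] 7.1 q [-0.25  0.24  2.19  1.14  0.36 -1.57] dir [ 0.56  0.19 -0.8 ] dq 
11 [0.278, -0.024, -0.356] 7.0 q [-0.25  0.24  2.2   1.26  0.36 -1.57] dir [ 0.59  0.19 -0.79] dq 
12 [0.301, -0.025, -0.386] 6.9 q [-0.26  0.24  2.22  1.37  0.35 -1.57] dir [ 0.61  0.19 -0.77] dq
```

```bash
python3 plan.py 30 3.0 0.32 -1.57 12 -12 0 20|cut -d'q' -f1
```

```text
t 3.02 p [552.8 -31.2 200. ] 
fkpos err [0.02 0.   0.03]
[[-1. -0. -0.]
 [-0.  0.  1.]
 [-0.  1. -0.]]
1 [0.023, -0.002, -0.029] 6.6 
2 [0.046, -0.005, -0.057] 6.6 
3 [0.069, -0.007, -0.086] 6.6 
4 [0.091, -0.009, -0.114] 6.6 
5 [0.114, -0.011, -0.142] 6.5 
6 [0.136, -0.013, -0.171] 6.5 
7 [0.158, -0.015, -0.199] 6.4 
8 [0.18, -0.017, -0.227] 6.4 
9 [0.201, -0.018, -0.255] 6.3 
10 [0.223, -0.02, -0.282] 6.3 
11 [0.244, -0.021, -0.31] 6.2 
12 [0.264, -0.023, -0.337] 6.1
```

Request:
jog_arm --steps '[{"turn": [0.023,-0.002,-0.029],"dp": [0,0,0.02],"claw": 0},{"turn": [0.046,-0.005,-0.057],"dp": [-0.01,0,0.03],"claw": 0},{"turn": [0.069,-0.007,-0.086],"dp": [-0.02,0,0.04],"claw": 0},{"turn": [0.091,-0.009,-0.114],"dp": [-0.03,0,0.06],"claw": 0},{"turn": [0.114,-0.011,-0.142],"dp": [-0.04,0,0.07],"claw": 0},{"turn": [0.136,-0.013,-0.171],"dp": [-0.05,0,0.08],"claw": 0},{"turn": [0.158,-0.015,-0.199],"dp": [-0.06,0,0.1],"claw": 0},{"turn": [0.18,-0.017,-0.227],"dp": [-0.06,0,0.1],"claw": 0},{"turn": [0.201,-0.018,-0.255],"dp": [-0.06,0,0.1],"claw": 0},{"turn": [0.223,-0.02,-0.282],"dp": [-0.06,0,0.1],"claw": 0},{"turn": [0.244,-0.021,-0.31],"dp": [-0.06,0,0.1],"claw": 0},{"turn": [0.264,-0.023,-0.337],"dp": [-0.06,0,0.1],"claw": 0}]'

```text
t: 4.02
ee_pos: [548.7, -31.4, 210.3]
orientation: [-1.383, -0.679, -0.309]
ft_force: [-0.3, 1.0, 0.0]
width: 0.4
```

```bash
python3 plan.py 18 3.0 0.32 -1.57 18 -8 0 12
```

```text
t 4.02 p [548.7 -31.4 210.3] q [-0.25  0.24  2.19  1.19  0.36 -1.57] F [-0.3  1.   0. ] w 0.4
fkpos err [-0.06 -0.33 -0.06]
[[-1. -0.  0.]
 [ 0.  0.  1.]
 [-0.  1.  0.]]
1 [0.021, -0.001, -0.026] 6.0 q [-0.26  0.24  2.21  1.29  0.35 -1.57] dir [ 0.6   0.19 -0.78] dq 0.1
2 [0.041, -0.002, -0.052] 6.0 q [-0.26  0.24  2.22  1.39  0.35 -1.57] dir [ 0.61  0.19 -0.77] dq 
3 [0.061, -0.003, -0.078] 5.9 q [-0.26  0.24  2.23  1.49  0.35 -1.57] dir [ 0.63  0.19 -0.75] dq 
4 [0.08, -0.004, -0.104] 5.8 q [-0.26  0.24  2.25  1.59  0.35 -1.57] dir [ 0.65  0.18 -0.74] dq 
5 [0.1, -0.005, -0.129] 5.7 q [-0.26  0.24  2.26  1.69  0.35 -1.57] dir [ 0.66  0.17 -0.73] dq 
6 [0.119, -0.006, -0.154] 5.6 q [-0.25  0.24  2.27  1.79  0.34 -1.57] dir [ 0.68  0.16 -0.72] dq 
7 [0.137, -0.007, -0.178] 5.5 q [-0.25  0.24  2.28  1.89  0.34 -1.57] dir [ 0.69  0.15 -0.7 ] dq 
8 [0.156, -0.008, -0.203] 5.5 q [-0.24  0.24  2.29  1.99  0.34 -1.57] dir [ 0.71  0.14 -0.69] dq 
9 [0.174, -0.009, -0.226] 5.4 q [-0.23  0.24  2.3   2.1   0.34 -1.57] dir [ 0.72  0.12 -0.69] dq 
10 [0.191, -0.01, -0.25] 5.3 q [-0.22  0.24  2.31  2.2   0.34 -1.57] dir [ 0.73  0.11 -0.68] dq 
11 [0.209, -0.011, -0.273] 5.2 q [-0.21  0.24  2.32  2.3   0.33 -1.57] dir [ 0.74  0.09 -0.67] dq 
12 [0.226, -0.012, -0.296] 5.2 q [-0.2   0.24  2.33  2.4   0.33 -1.57] dir [ 0.75  0.08 -0.66] dq 
13 [0.243, -0.013, -0.319] 5.1 q [-0.18  0.24  2.34  2.5   0.33 -1.57] dir [ 0.75  0.06 -0.66] dq 
14 [0.261, -0.014, -0.341] 5.1 q [-0.17  0.23  2.34  2.6   0.33 -1.57] dir [ 0.76  0.04 -0.65] dq 
15 [0.278, -0.015, -0.363] 5.0 q [-0.15  0.23  2.35  2.7   0.33 -1.57] dir [ 0.76  0.02 -0.65] dq 
16 [0.294, -0.016, -0.385] 5.0 q [-0.14  0.23  2.35  2.8   0.32 -1.57] dir [ 0.76  0.   -0.64] dq 
17 [0.311, -0.017, -0.407] 5.0 q [-0.12  0.23  2.35  2.9   0.32 -1.57] dir [ 0.77 -0.02 -0.64] dq 
18 [0.328, -0.018, -0.429] 5.0 q [-0.1   0.23  2.36  3.    0.32 -1.57] dir [ 0.77 -0.04 -0.64] dq
```

Request:
jog_arm --steps '[{"turn": [0.021,-0.001,-0.026],"dp": [0,0,0],"claw": 0},{"turn": [0.051,-0.003,-0.065],"dp": [0,0,0.02],"claw": 0},{"turn": [0.08,-0.004,-0.104],"dp": [0,0,0.03],"claw": 0},{"turn": [0.11,-0.006,-0.142],"dp": [-0.02,0,0.04],"claw": 0},{"turn": [0.137,-0.007,-0.178],"dp": [-0.03,0,0.05],"claw": 0},{"turn": [0.165,-0.009,-0.215],"dp": [-0.04,0,0.06],"claw": 0},{"turn": [0.191,-0.01,-0.25],"dp": [-0.05,0,0.07],"claw": 0},{"turn": [0.217,-0.012,-0.285],"dp": [-0.06,0,0.08],"claw": 0},{"turn": [0.243,-0.013,-0.319],"dp": [-0.07,0,0.1],"claw": 0},{"turn": [0.27,-0.015,-0.352],"dp": [-0.08,0,0.1],"claw": 0},{"turn": [0.294,-0.016,-0.385],"dp": [-0.09,0,0.1],"claw": 0},{"turn": [0.311,-0.017,-0.407],"dp": [-0.1,0,0.1],"claw": 0}]'

```text
t: 5.02
ee_pos: [540.9, -31.4, 220.3]
orientation: [-0.734, 0.333, -1.389]
ft_force: [0.4, 0.4, 1.4]
width: 0.6
```

Run:
```python
from h import *
from fk import *
o=st(); P=o['ee_pos']
M=R.from_rotvec(o['orientation']).as_matrix(); print(M.round(2))
tgt=rk(-42,-20,98)
for i,(pt,l) in enumerate([(P+(tgt-P)*.35,47),(P+(tgt-P)*.7,44),(tgt,42),(tgt,40)]):
    a=np.radians(l); u=ik(pt,np.sin(a)*ex-np.cos(a)*ez,np.r_[o['qpos'][:5]])
    print(l,((pt-P)/80).round(3),need(Rlean(l,-1),o).round(3),u.x.round(2),u.cost)
```

```text
t 5.02 p [540.9 -31.4 220.3] q [-0.14  0.23  2.35  2.77  0.33 -1.58] F [0.4 0.4 1.4] w 0.6
[[ 0.18  0.77  0.62]
 [-0.96  0.01  0.27]
 [ 0.2  -0.64  0.74]]
47 [ 0.093 -0.    -0.535] [ 0.064  0.017 -0.066] [-0.12  0.34  2.33  2.93  0.36] 8.732130762221881e-31
44 [ 1.86e-01 -1.00e-03 -1.07e+00] [ 0.062  0.033 -0.067] [-0.11  0.44  2.31  2.96  0.38] 2.806151942410318e-23
42 [ 2.650e-01 -1.000e-03 -1.529e+00] [ 0.061  0.044 -0.069] [-0.11  0.53  2.28  2.99  0.41] 2.1878495701429475e-30
40 [ 2.650e-01 -1.000e-03 -1.529e+00] [ 0.06   0.055 -0.07 ] [-0.11  0.52  2.27  2.97  0.34] 1.3937477018396088e-19
```

Request:
jog_arm --steps '[{"turn": [0.032,0.008,-0.033],"dp": [0.09,0,-0.3],"claw": 0},{"turn": [0.064,0.017,-0.066],"dp": [0.13,0,-0.6],"claw": 0},{"turn": [0.062,0.033,-0.067],"dp": [0.18,0,-0.9],"claw": 0},{"turn": [0.062,0.033,-0.067],"dp": [0.19,0,-1],"claw": 0},{"turn": [0.062,0.033,-0.067],"dp": [0.19,0,-1],"claw": 0}]'

```text
t: 5.43
ee_pos: [556.7, -31.2, 140.6]
orientation: [-0.623, 0.63, -1.493]
ft_force: [-0.4, -0.5, -0.2]
width: 0.2
```

Run:
```python
from h import *
o=st(); print(((rk(-42,-20,97)-o['ee_pos'])/80).round(3),need(Rlean(40,-1),o).round(3))
d=grab('top','top1'); grab('side','side1'); crop('side1',230,100,410,310,'c3'); crop('top1',215,115,375,275,'c4')
```

```text
t 5.43 p [556.7 -31.2 140.6] q [-0.11  0.43  2.31  2.96  0.37 -1.47] F [-0.4 -0.5 -0.2] w 0.2
[ 0.068 -0.005 -0.545] [ 0.001  0.023 -0.001]
scale 2.857142857142857
scale 3.75
```

View pics/c3.png

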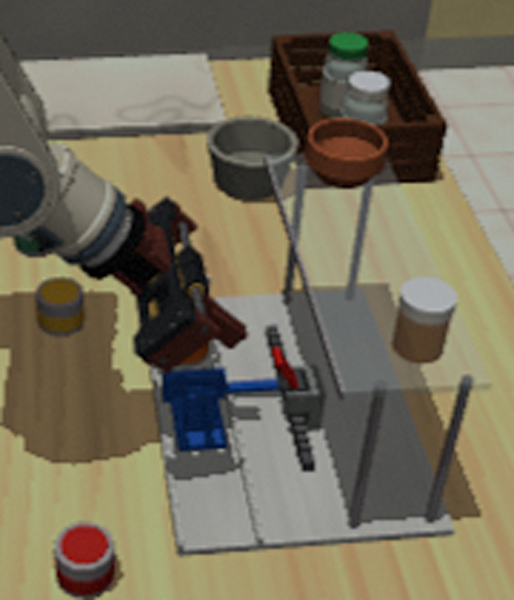

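The side crop shows the closed, leaning fingers at about (235,335), in front of the red lever at (283,370) and clear of the shelf edge. I'll descend and push.

Request:
jog_arm --steps '[{"turn": [0,0.012,0],"dp": [0.03,0,-0.27],"claw": 0},{"turn": [0,0.023,0],"dp": [0.07,0,-0.55],"claw": 0},{"turn": [0,0.023,0],"dp": [0.07,0,-0.55],"claw": 0},{"turn": [0,0.023,0],"dp": [0.07,0,-0.55],"claw": 0}]'

```text
t: 5.87
ee_pos: [561.7, -31.5, 98.2]
orientation: [-0.678, 0.684, -1.477]
ft_force: [0.3, 0.3, -0.1]
width: 0.6
```

Request:
jog_arm --steps '[{"turn": [0,0,0],"dp": [0.15,0,0],"claw": 0},{"turn": [0,0,0],"dp": [0.3,-0.01,0],"claw": 0},{"turn": [0,0,0],"dp": [0.4,-0.01,0],"claw": 0},{"turn": [0,0,0],"dp": [0.5,-0.01,0],"claw": 0},{"turn": [0,0,0],"dp": [0.6,-0.01,0],"claw": 0},{"turn": [0,0,0],"dp": [0.65,-0.01,0],"claw": 0}]'

```text
t: 6.37
ee_pos: [615.1, -32.3, 99.0]
orientation: [-0.677, 0.682, -1.477]
ft_force: [-1.3, 0.2, 1.7]
width: 0.7
```

Run:
```python
from h import *
o=st(); print(((rk(28,-20,96)-o['ee_pos'])/80).round(3),need(Rlean(40,-1),o).round(3))
grab('side','side2'); crop('side2',250,130,390,310,'c5')
```

```text
t 6.37 p [615.1 -32.3  99. ] q [-0.1   0.55  2.16  2.95  0.27 -1.45] F [-1.3  0.2  1.7] w 0.7
[ 0.212 -0.006 -0.038] [ 0.001  0.001 -0.001]
scale 3.3333333333333335
```

View pics/c5.png

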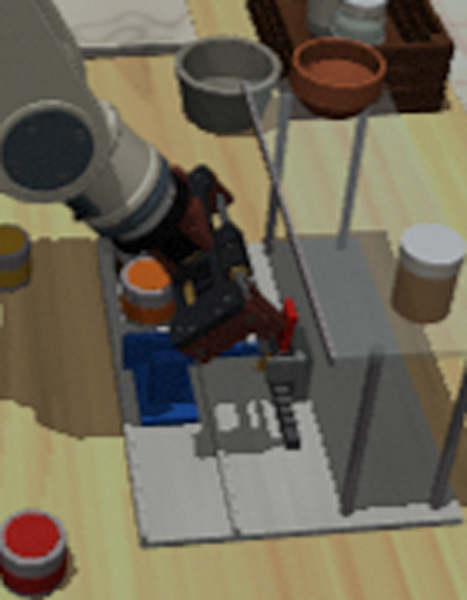

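The lever at (290,322) now stands about upright, with the fingers against it at 1.3 N. I'll push on to its stop.

Request:
jog_arm --steps '[{"turn": [0,0,0],"dp": [0.08,0,-0.02],"claw": 0},{"turn": [0,0,0],"dp": [0.16,0,-0.03],"claw": 0},{"turn": [0,0,0],"dp": [0.22,0,-0.03],"claw": 0},{"turn": [0,0,0],"dp": [0.25,0,-0.03],"claw": 0},{"turn": [0,0,0],"dp": [0.25,0,-0.03],"claw": 0},{"turn": [0,0,0],"dp": [0.25,0,-0.03],"claw": 0}]'

```text
t: 6.92
ee_pos: [631.1, -32.2, 95.3]
orientation: [-0.682, 0.688, -1.476]
ft_force: [-28.1, -0.9, 21.7]
width: 0.6
```

Run:
```python
from h import *
o=st(); print(((rk(28,-20,96)-o['ee_pos'])/80).round(3))
grab('side','side3'); crop('side3',250,130,390,310,'c6')
```

```text
t 6.92 p [631.1 -32.2  95.3] q [-0.09  0.57  2.12  2.95  0.24 -1.44] F [-28.1  -0.9  21.7] w 0.6
[ 0.013 -0.007  0.009]
scale 3.3333333333333335
```

View pics/c6.png

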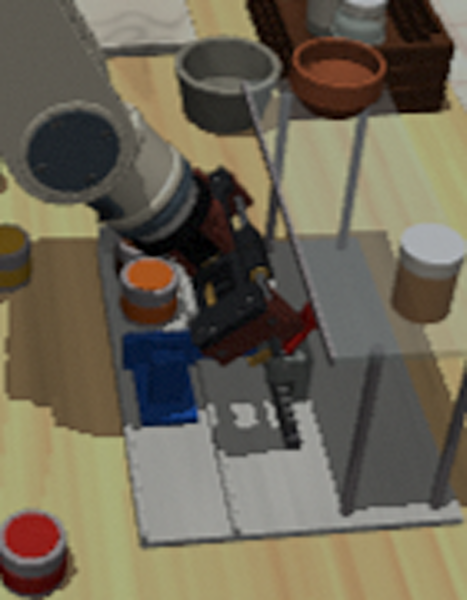

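The lever has folded over to (305,325), and 28/22 N along its normal means it is against its stop. I'll retract.

Request:
jog_arm --steps '[{"turn": [0,0,0],"dp": [-0.2,0,0],"claw": 0},{"turn": [0,0,0],"dp": [-0.5,0,0.02],"claw": 0},{"turn": [0,0,0],"dp": [-0.85,0.01,0.04],"claw": 0},{"turn": [0,0,0],"dp": [-0.85,0.01,0.3],"claw": 0},{"turn": [0,-0.01,0],"dp": [-0.9,0.01,0.6],"claw": 0},{"turn": [0,-0.02,0],"dp": [-0.9,0.01,0.9],"claw": 0},{"turn": [0,-0.02,0],"dp": [-0.9,0.01,0.9],"claw": 0}]'

```text
t: 7.55
ee_pos: [560.3, -31.5, 170.7]
orientation: [-0.628, 0.634, -1.493]
ft_force: [0.5, 0.8, 0.5]
width: 0.6
```

Request:
jog_arm --steps '[{"turn": [0,-0.01,0],"dp": [-0.1,0,0.2],"claw": 0},{"turn": [0,-0.02,0],"dp": [-0.2,0,0.4],"claw": 0},{"turn": [0,-0.03,0],"dp": [-0.2,0,0.5],"claw": 0},{"turn": [0,-0.03,0],"dp": [-0.2,0,0.5],"claw": 0}]'

```text
t: 7.88
ee_pos: [544.1, -31.6, 211.1]
orientation: [-0.553, 0.561, -1.514]
ft_force: [-0.2, 0.4, 0.0]
width: 0.4
```

```bash
python3 plan.py 24 0.0 0.42 -1.57 12 0 0 10
python3 - <<'E'
from h import *
grab('side','side4'); crop('side4',250,130,390,310,'c7')
E
```

```text
t 7.88 p [544.1 -31.6 211.1] q [-0.12  0.26  2.35  2.89  0.33 -1.4 ] F [-0.2  0.4  0. ] w 0.4
fkpos err [-0.06 -0.08 -0.16]
[[-1. -0.  0.]
 [ 0.  0.  1.]
 [-0.  1.  0.]]
1 [-0.021, 0.0, 0.028] 6.3 q [-0.14  0.26  2.34  2.77  0.33 -1.41] dir [ 0.76  0.01 -0.65] dq 0.12
2 [-0.042, 0.001, 0.056] 6.3 q [-0.16  0.25  2.34  2.65  0.34 -1.42] dir [ 0.75  0.03 -0.66] dq 
3 [-0.064, 0.001, 0.085] 6.4 q [-0.18  0.25  2.34  2.53  0.34 -1.42] dir [ 0.75  0.06 -0.66] dq 
4 [-0.085, 0.001, 0.113] 6.5 q [-0.2   0.25  2.33  2.41  0.35 -1.43] dir [ 0.74  0.08 -0.66] dq 
5 [-0.107, 0.001, 0.142] 6.5 q [-0.22  0.25  2.32  2.29  0.35 -1.44] dir [ 0.74  0.1  -0.67] dq 
6 [-0.129, 0.001, 0.171] 6.6 q [-0.23  0.25  2.31  2.17  0.35 -1.45] dir [ 0.73  0.12 -0.68] dq 
7 [-0.152, 0.001, 0.201] 6.7 q [-0.25  0.25  2.3   2.05  0.36 -1.45] dir [ 0.71  0.14 -0.69] dq 
8 [-0.175, 0.001, 0.231] 6.8 q [-0.26  0.24  2.29  1.93  0.36 -1.46] dir [ 0.7   0.16 -0.7 ] dq 
9 [-0.199, 0.001, 0.262] 7.0 q [-0.27  0.24  2.28  1.81  0.36 -1.47] dir [ 0.68  0.17 -0.71] dq 
10 [-0.223, 0.001, 0.293] 7.1 q [-0.27  0.24  2.26  1.69  0.37 -1.47] dir [ 0.67  0.19 -0.72] dq 
11 [-0.247, 0.001, 0.325] 7.2 q [-0.27  0.23  2.25  1.57  0.37 -1.48] dir [ 0.65  0.19 -0.74] dq 
12 [-0.272, 0.001, 0.357] 7.4 q [-0.27  0.23  2.23  1.45  0.38 -1.49] dir [ 0.63  0.2  -0.75] dq 
scale 3.3333333333333335
```

View pics/c7.png

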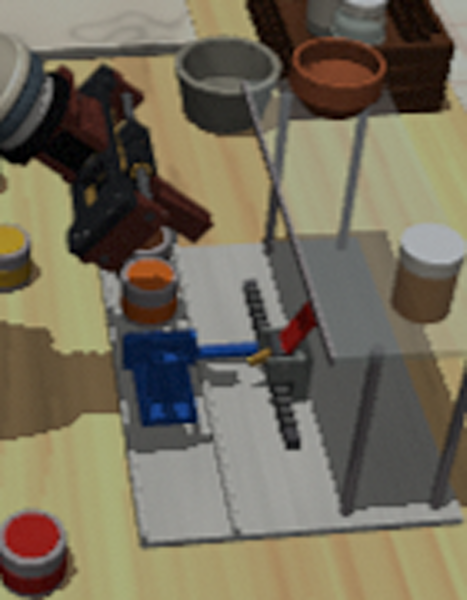

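The lever at (298,328) leans away from the robot and the brass pawl at (258,355) is lifted, so it is released. Next I reverse the wrist orbit.

Request:
jog_arm --steps '[{"turn": [-0.021,0,0.028],"dp": [0,0,0.01],"claw": 0},{"turn": [-0.042,0.001,0.056],"dp": [0,0,0.01],"claw": 0},{"turn": [-0.064,0.001,0.085],"dp": [0,0,0.02],"claw": 0},{"turn": [-0.085,0.001,0.113],"dp": [0,0,0.02],"claw": 0},{"turn": [-0.107,0.001,0.142],"dp": [0,0,0.03],"claw": 0},{"turn": [-0.129,0.001,0.171],"dp": [0,0,0.03],"claw": 0},{"turn": [-0.152,0.001,0.201],"dp": [0,0,0.04],"claw": 0},{"turn": [-0.175,0.001,0.231],"dp": [0,0,0.04],"claw": 0},{"turn": [-0.199,0.001,0.262],"dp": [0,0,0.05],"claw": 0},{"turn": [-0.223,0.001,0.293],"dp": [0,0,0.05],"claw": 0},{"turn": [-0.247,0.001,0.325],"dp": [0,0,0.05],"claw": 0},{"turn": [-0.272,0.001,0.357],"dp": [0,0,0.05],"claw": 0}]'

```text
t: 8.93
ee_pos: [545.1, -32.2, 213.6]
orientation: [-1.256, -0.435, -0.581]
ft_force: [0.8, 0.3, -0.4]
width: 0.4
```

```bash
python3 plan.py 14 0.0 0.45 -1.57 14 0 0 10
```

```text
t 8.93 p [545.1 -32.2 213.6] q [-0.27  0.24  2.23  1.46  0.37 -1.5 ] F [ 0.8  0.3 -0.4] w 0.4
fkpos err [-0.07 -0.36 -0.09]
[[-1.  0.  0.]
 [ 0.  0.  1.]
 [ 0.  1. -0.]]
1 [-0.021, -0.0, 0.028] 6.4 q [-0.27  0.23  2.22  1.35  0.38 -1.5 ] dir [ 0.61  0.2  -0.77] dq 0.1
2 [-0.043, 0.0, 0.057] 6.4 q [-0.27  0.23  2.2   1.25  0.38 -1.51] dir [ 0.59  0.2  -0.78] dq 
3 [-0.065, 0.001, 0.086] 6.5 q [-0.27  0.23  2.19  1.14  0.39 -1.51] dir [ 0.57  0.2  -0.8 ] dq 
4 [-0.087, 0.001, 0.115] 6.6 q [-0.26  0.22  2.18  1.04  0.39 -1.52] dir [ 0.55  0.2  -0.81] dq 
5 [-0.11, 0.002, 0.145] 6.7 q [-0.25  0.22  2.16  0.94  0.4  -1.52] dir [ 0.53  0.19 -0.83] dq 
6 [-0.133, 0.003, 0.175] 6.8 q [-0.24  0.22  2.15  0.83  0.41 -1.53] dir [ 0.51  0.18 -0.84] dq 
7 [-0.156, 0.004, 0.205] 6.9 q [-0.22  0.21  2.14  0.73  0.41 -1.53] dir [ 0.49  0.16 -0.86] dq 
8 [-0.18, 0.006, 0.236] 6.9 q [-0.21  0.21  2.12  0.62  0.42 -1.54] dir [ 0.47  0.14 -0.87] dq 
9 [-0.204, 0.008, 0.266] 7.0 q [-0.19  0.21  2.11  0.52  0.42 -1.54] dir [ 0.46  0.12 -0.88] dq 
10 [-0.228, 0.01, 0.297] 7.1 q [-0.17  0.2   2.1   0.42  0.43 -1.55] dir [ 0.44  0.09 -0.89] dq 
11 [-0.252, 0.013, 0.328] 7.1 q [-0.15  0.2   2.1   0.31  0.43 -1.55] dir [ 0.43  0.07 -0.9 ] dq 
12 [-0.277, 0.016, 0.359] 7.1 q [-0.13  0.2   2.09  0.21  0.44 -1.56] dir [ 0.42  0.04 -0.91] dq 
13 [-0.301, 0.019, 0.391] 7.2 q [-0.1   0.2   2.08  0.1   0.44 -1.56] dir [ 0.41  0.   -0.91] dq 
14 [-0.326, 0.023, 0.422] 7.2 q [-0.08  0.2   2.08  0.    0.45 -1.57] dir [ 0.4  -0.03 -0.92] dq
```

Request:
jog_arm --steps '[{"turn": [-0.021,0,0.028],"dp": [0,0,0.01],"claw": 0},{"turn": [-0.043,0,0.057],"dp": [0,0,0.02],"claw": 0},{"turn": [-0.065,0.001,0.086],"dp": [0,0,0.03],"claw": 0},{"turn": [-0.087,0.001,0.115],"dp": [0,0,0.04],"claw": 0},{"turn": [-0.11,0.002,0.145],"dp": [0,0,0.05],"claw": 0},{"turn": [-0.133,0.003,0.175],"dp": [0,0,0.06],"claw": 0},{"turn": [-0.156,0.004,0.205],"dp": [0,0,0.07],"claw": 0},{"turn": [-0.18,0.006,0.236],"dp": [0,0,0.08],"claw": 0},{"turn": [-0.204,0.008,0.266],"dp": [0,0,0.08],"claw": 0},{"turn": [-0.228,0.01,0.297],"dp": [0,0,0.08],"claw": 0},{"turn": [-0.252,0.013,0.328],"dp": [0,0,0.08],"claw": 0},{"turn": [-0.277,0.016,0.359],"dp": [0,0,0.08],"claw": 0}]'

```text
t: 9.93
ee_pos: [546.2, -32.5, 219.5]
orientation: [-1.554, -1.312, 0.686]
ft_force: [0.0, -1.0, 0.5]
width: 0.7
```

Run:
```python
from h import *
o=st(); print(need(Rlean(0,1),o).round(3)); print(((rk(-70,-31.5,150)-o['ee_pos'])/80).round(3))
s=load('side4'); C=cloud(s); d=s
im=cv2.cvtColor(d['img'],cv2.COLOR_RGB2HSV).astype(int);H,Sa,V=im[...,0],im[...,1],im[...,2]
b=(H>100)&(H<125)&(Sa>150)&(V>50); P=C[b]; m=(P[:,2]>66)&(P[:,2]<74); print(P[m].mean(0),P[m].min(0),P[m].max(0))
```

```text
t 9.93 p [546.2 -32.5 219.5] q [-0.13  0.21  2.09  0.2   0.43 -1.56] F [ 0.  -1.   0.5] w 0.7
[-0.03   0.134  0.09 ]
[-0.153 -0.126 -0.869]
[533.13842311 -44.24410371  70.05624875] [519.34356608 -49.93394919  66.04485381] [547.92126313 -34.68274507  73.91095028]
```

Request:
jog_arm --steps '[{"turn": [-0.01,0.045,0.03],"dp": [-0.15,-0.13,-0.1],"claw": 0.45},{"turn": [-0.02,0.09,0.06],"dp": [-0.16,-0.13,-0.3],"claw": 0.45},{"turn": [-0.03,0.134,0.09],"dp": [-0.16,-0.13,-0.5],"claw": 0.45},{"turn": [-0.03,0.134,0.09],"dp": [-0.16,-0.13,-0.6],"claw": 0.45},{"turn": [-0.03,0.134,0.09],"dp": [-0.16,-0.13,-0.6],"claw": 0.45},{"turn": [-0.03,0.134,0.09],"dp": [-0.16,-0.13,-0.6],"claw": 0.45}]'

```text
t: 10.43
ee_pos: [534.9, -42.5, 170.2]
orientation: [-1.216, -1.197, 1.196]
ft_force: [-0.8, -1.0, -0.1]
width: 37.0
```

Run:
```python
from h import *
o=st(); print(need(Rlean(0,1),o).round(3)); print(((np.array([533,-43,60])-o['ee_pos'])/80).round(3))
grab('side','side5'); crop('side5',230,130,400,310,'c8')
```

```text
t 10.43 p [534.9 -42.5 170.2] q [-0.1   0.39  1.88  0.    0.87 -1.66] F [-0.8 -1.  -0.1] w 37.0
[-0.  0. -0.]
[-0.024 -0.007 -1.377]
scale 3.3333333333333335
```

View pics/c8.png

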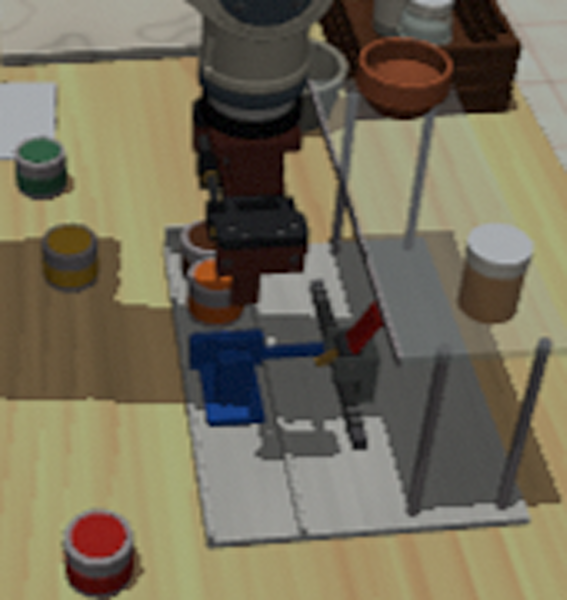

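Request:
jog_arm --steps '[{"turn": [0,0,0],"dp": [-0.02,-0.01,-0.4],"claw": 0.45},{"turn": [0,0,0],"dp": [-0.02,-0.01,-0.8],"claw": 0.45},{"turn": [0,0,0],"dp": [-0.02,-0.01,-0.9],"claw": 0.45},{"turn": [0,0,0],"dp": [-0.02,-0.01,-0.9],"claw": 0.45}]'

```text
t: 10.82
ee_pos: [530.0, -43.2, 97.0]
orientation: [-1.214, -1.194, 1.195]
ft_force: [0.8, 0.1, 0.6]
width: 39.4
```

Request:
jog_arm --steps '[{"turn": [0,0,0],"dp": [0,0,-0.15],"claw": 0.45},{"turn": [0,0,0],"dp": [0,0,-0.3],"claw": 0.45},{"turn": [0,0,0],"dp": [0,0,-0.45],"claw": 0.45},{"turn": [0,0,0],"dp": [0,0,-0.45],"claw": 0.45}]'

```text
t: 11.15
ee_pos: [529.3, -43.2, 60.0]
orientation: [-1.213, -1.193, 1.195]
ft_force: [-0.9, -0.5, 0.2]
width: 39.4
```

Request:
jog_arm --steps '[{"turn": [0,0,0],"dp": [0,0,0],"claw": 0},{"turn": [0,0,0],"dp": [0,0,0],"claw": 0},{"turn": [0,0,0],"dp": [0,0,0],"claw": 0},{"turn": [0,0,0],"dp": [0,0,0],"claw": 0},{"turn": [0,0,0],"dp": [0,0,0],"claw": 0}]'

```text
t: 11.57
ee_pos: [529.7, -43.2, 60.5]
orientation: [-1.214, -1.194, 1.195]
ft_force: [0.3, 0.7, 1.6]
width: 13.4
```

Run:
```python
from h import *
o=st(); p=o['ee_pos']-O; print('rack',p@ex,p@ey)
grab('side','side6'); crop('side6',230,130,400,310,'c9')
```

```text
t 11.57 p [529.7 -43.2  60.5] q [-0.1   0.57  1.93  0.    0.64 -1.66] F [0.3 0.7 1.6] w 13.4
rack -74.24927478662279 -32.205924537822376
scale 3.3333333333333335
```

View pics/c9.png

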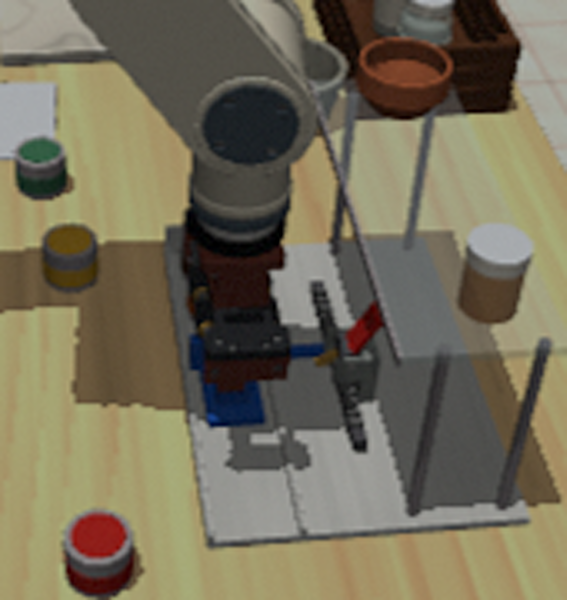

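Request:
jog_arm --steps '[{"turn": [0,0,0],"dp": [0,-0.08,0],"claw": 0},{"turn": [0,0,0],"dp": [-0.004,-0.2,0],"claw": 0},{"turn": [0,0,0],"dp": [-0.006,-0.32,0],"claw": 0},{"turn": [0,0,0],"dp": [-0.008,-0.44,0],"claw": 0},{"turn": [0,0,0],"dp": [-0.01,-0.56,0],"claw": 0},{"turn": [0,0,0],"dp": [-0.012,-0.68,0],"claw": 0},{"turn": [0,0,0],"dp": [-0.014,-0.8,0],"claw": 0},{"turn": [0,0,0],"dp": [-0.014,-0.8,0],"claw": 0}]'

```text
t: 12.28
ee_pos: [528.9, -109.4, 60.6]
orientation: [-1.216, -1.194, 1.194]
ft_force: [1.7, -1.1, -1.9]
width: 14.1
```

Request:
jog_arm --steps '[{"turn": [0,0,0],"dp": [0,-0.12,0],"claw": 0},{"turn": [0,0,0],"dp": [-0.004,-0.24,0],"claw": 0},{"turn": [0,0,0],"dp": [-0.006,-0.34,0],"claw": 0},{"turn": [0,0,0],"dp": [-0.008,-0.42,0],"claw": 0},{"turn": [0,0,0],"dp": [-0.008,-0.48,0],"claw": 0},{"turn": [0,0,0],"dp": [-0.01,-0.54,0],"claw": 0},{"turn": [0,0,0],"dp": [-0.01,-0.56,0],"claw": 0},{"turn": [0,0,0],"dp": [-0.01,-0.58,0],"claw": 0},{"turn": [0,0,0],"dp": [-0.01,-0.58,0],"claw": 0}]'

```text
t: 13.03
ee_pos: [528.3, -150.0, 60.5]
orientation: [-1.211, -1.195, 1.187]
ft_force: [10.5, 39.7, 2.9]
width: 13.9
```

Run:
```python
from h import *
o=st(); p=o['ee_pos']-O; print('rack',p@ex,p@ey)
grab('side','side7'); crop('side7',230,130,400,310,'c10')
```

```text
t 13.03 p [ 528.3 -150.    60.5] q [-0.3   0.59  1.89  0.01  0.67 -1.86] F [10.5 39.7  2.9] w 13.9
rack -73.71563356155819 -139.0351765574161
scale 3.3333333333333335
```

View pics/c10.png

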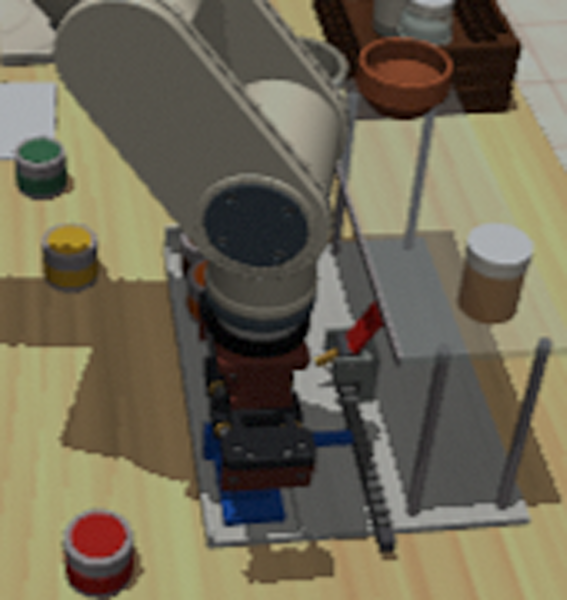

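The fence is against its stop (40 N reaction, tab at rack y −139 to −141). I'll relieve the force, release and lift.

Request:
jog_arm --steps '[{"turn": [0,0,0],"dp": [0,0,0],"claw": 0},{"turn": [0,0,0],"dp": [0,0,0],"claw": 0.4},{"turn": [0,0,0],"dp": [0,0,0],"claw": 0.4},{"turn": [0,0,0],"dp": [0,0,0],"claw": 0.4},{"turn": [0,0,0],"dp": [0,0,0],"claw": 0.4},{"turn": [0,0,0],"dp": [0,0,0.3],"claw": 0.4},{"turn": [0,0,0],"dp": [0,0,0.7],"claw": 0.4},{"turn": [0,0,0],"dp": [0,0,1],"claw": 0.4},{"turn": [0,0,0],"dp": [0,0,1],"claw": 0.4}]'

```text
t: 13.83
ee_pos: [530.7, -151.4, 144.8]
orientation: [-1.218, -1.198, 1.185]
ft_force: [1.3, 0.0, -0.8]
width: 35.4
```

Request:
jog_arm --steps '[{"turn": [0,0,0],"dp": [-0.8,-0.3,0],"claw": 0.98},{"turn": [0,0,0],"dp": [-0.8,-0.3,0],"claw": 0.98},{"turn": [0,0,0],"dp": [-0.8,-0.3,0],"claw": 0.98},{"turn": [0,0,0],"dp": [-0.8,-0.3,0],"claw": 0.98}]'

```text
t: 14.17
ee_pos: [465.4, -176.1, 144.6]
orientation: [-1.218, -1.196, 1.183]
ft_force: [0.9, -0.5, 0.6]
width: 58.3
```

Run:
```python
from h import *
o=st(); print(((np.array([406,-202,30])-o['ee_pos'])/80).round(3),need(Rlean(0,1),o).round(3))
grab('side','side8'); crop('side8',230,180,410,310,'c11')
d=grab('top','top2');crop('top2',215,115,375,275,'c12')
```

```text
t 14.17 p [ 465.4 -176.1  144.6] q [-0.39  0.38  1.98  0.01  0.78 -1.94] F [ 0.9 -0.5  0.6] w 58.3
[-0.742 -0.324 -1.433] [-0.002  0.001  0.003]
scale 4.444444444444445
scale 3.75
```

View pics/c11.png

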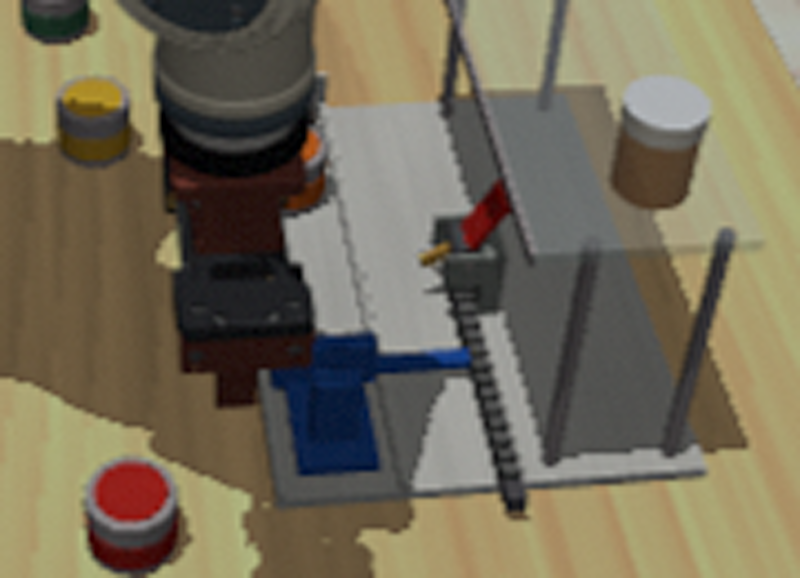

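View pics/c12.png

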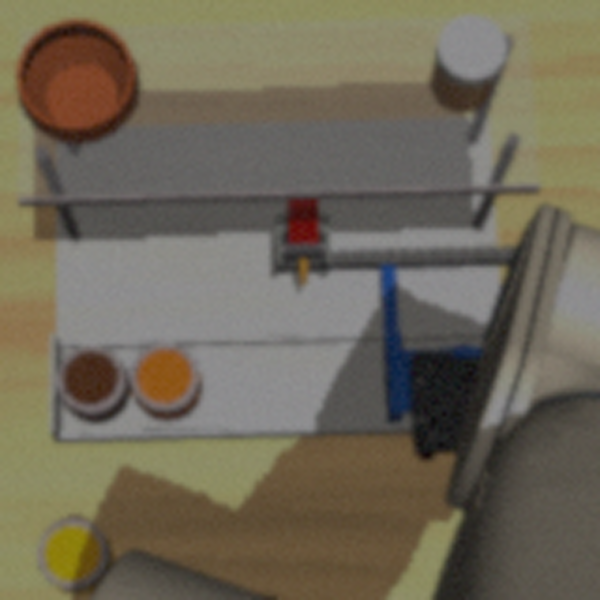

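In c11 the fence is back near the rack's end (wall about (320,360), tab (330,400)), and the lever is still over. I'll measure the tab and continue above the tin.

Run:
```python
from h import *
d=load('side8'); C=cloud(d)
im=cv2.cvtColor(d['img'],cv2.COLOR_RGB2HSV).astype(int);H,Sa,V=im[...,0],im[...,1],im[...,2]
b=(H>100)&(H<125)&(Sa>150)&(V>30); P=C[b]-O; P=np.c_[P@ex,P@ey,P[:,2]]
for lo,hi in((60,75),(40,48),(14,21)):
    m=(P[:,2]>lo)&(P[:,2]<hi)&(abs(P[:,0]+70)<50)&(P[:,1]>-250); print(lo,m.sum(),P[m].mean(0).round(1),P[m].min(0).round(1),P[m].max(0).round(1))
```

```text
60 70 [ -70.4 -139.3   68.3] [ -84.3 -146.1   60.5] [ -55.9 -129.3   74. ]
40 64 [ -63.4 -111.    44.5] [ -85.  -145.9   40. ] [-39.6 -83.7  47.9]
14 213 [ -70.3 -134.8   18. ] [ -98.2 -163.7   14.2] [-21.4 -89.8  20.9]
```

Request:
jog_arm --steps '[{"turn": [0,0,0],"dp": [-0.37,-0.16,-0.2],"claw": 1},{"turn": [0,0,0],"dp": [-0.74,-0.32,-0.4],"claw": 1},{"turn": [0,0,0],"dp": [-0.74,-0.32,-0.6],"claw": 1},{"turn": [0,0,0],"dp": [-0.74,-0.32,-0.6],"claw": 1},{"turn": [0,0,0],"dp": [-0.74,-0.32,-0.6],"claw": 1}]'

```text
t: 14.68
ee_pos: [408.7, -201.5, 96.3]
orientation: [-1.218, -1.197, 1.184]
ft_force: [0.9, -0.2, 0.2]
width: 87.7
```

Run:
```python
from h import *
o=st(); print(((np.array([406,-202,30])-o['ee_pos'])/80).round(3))
grab('side','side9'); crop('side9',200,200,340,340,'c13')
```

```text
t 14.68 p [ 408.7 -201.5   96.3] q [-0.49  0.43  2.09  0.01  0.63 -2.05] F [ 0.9 -0.2  0.2] w 87.7
[-0.034 -0.006 -0.829]
scale 4.285714285714286
```

View pics/c13.png

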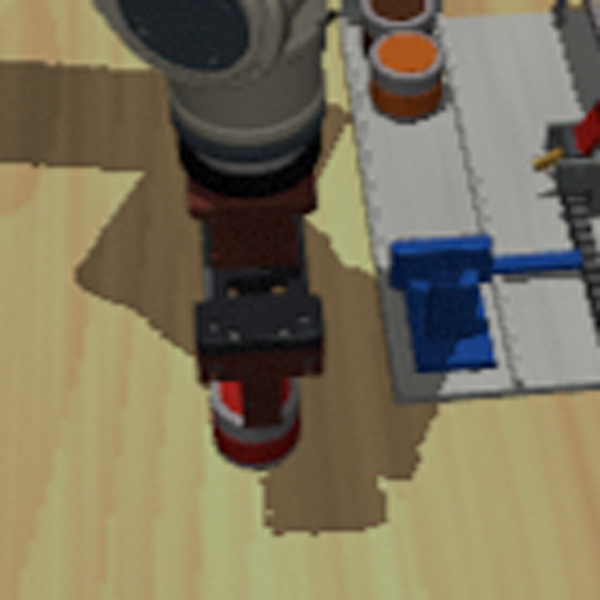

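The fence tab measures rack y −139.3, so the joint is at about 0.138, fully back. The gripper is centred over the red tin; I'll descend and grasp.

Request:
jog_arm --steps '[{"turn": [0,0,0],"dp": [-0.03,-0.01,-0.25],"claw": 1},{"turn": [0,0,0],"dp": [-0.03,-0.01,-0.5],"claw": 1},{"turn": [0,0,0],"dp": [-0.03,-0.01,-0.7],"claw": 1},{"turn": [0,0,0],"dp": [-0.03,-0.01,-0.82],"claw": 1},{"turn": [0,0,0],"dp": [-0.03,-0.01,-0.82],"claw": 1}]'

```text
t: 15.15
ee_pos: [407.7, -202.1, 30.4]
orientation: [-1.218, -1.199, 1.185]
ft_force: [0.1, -0.3, -0.1]
width: 88.1
```

Request:
jog_arm --steps '[{"turn": [0,0,0],"dp": [0,0,0],"claw": 0.5},{"turn": [0,0,0],"dp": [0,0,0],"claw": 0.5},{"turn": [0,0,0],"dp": [0,0,0],"claw": 0.5},{"turn": [0,0,0],"dp": [0,0,0],"claw": 0.5},{"turn": [0,0,0],"dp": [0,0,0],"claw": 0.3},{"turn": [0,0,0],"dp": [0,0,0],"claw": 0.3},{"turn": [0,0,0],"dp": [0,0,0],"claw": 0.3}]'

```text
t: 15.73
ee_pos: [407.9, -202.1, 31.0]
orientation: [-1.218, -1.199, 1.185]
ft_force: [-0.7, 2.3, 7.1]
width: 53.4
```

Request:
jog_arm --steps '[{"turn": [0,0,0],"dp": [0,0,0.2],"claw": 0.3},{"turn": [0,0,0],"dp": [0,0,0.5],"claw": 0.3},{"turn": [0,0,0],"dp": [0,0,0.8],"claw": 0.3},{"turn": [0,0,0],"dp": [0,0,1],"claw": 0.3},{"turn": [0,0,0],"dp": [0,0,1],"claw": 0.3}]'

```text
t: 16.15
ee_pos: [409.4, -203.0, 113.6]
orientation: [-1.224, -1.201, 1.184]
ft_force: [1.1, -0.5, -2.0]
width: 53.7
```

Run:
```python
from h import *
o=st(); print(((rk(-70,-10,110)-o['ee_pos'])/80).round(3),need(Rlean(0,1),o).round(3))
d=grab('side','side10'); crop('side10',200,160,340,300,'c14')
```

```text
t 16.15 p [ 409.4 -203.   113.6] q [-0.49  0.39  2.08  0.01  0.66 -2.05] F [ 1.1 -0.5 -2. ] w 53.7
[ 1.561  2.275 -0.045] [-0.001  0.003  0.002]
scale 4.285714285714286
```

View pics/c14.png

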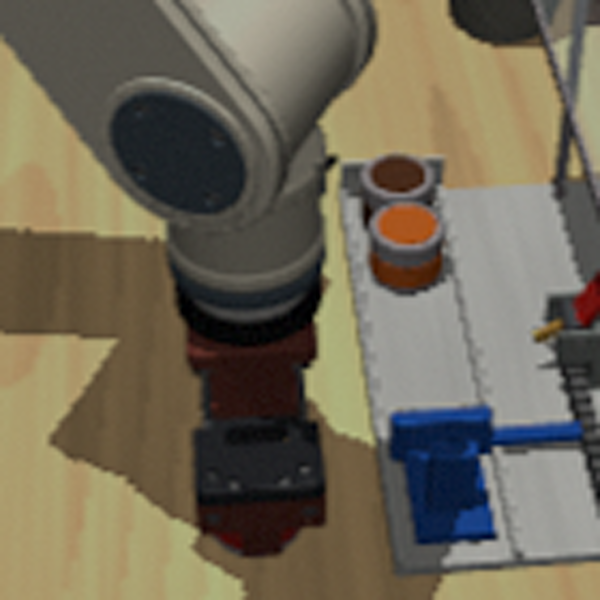

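The tin is lifted with the gripper at 53.7 mm. I'll carry it to the bay.

Request:
jog_arm --steps '[{"turn": [0,0,0],"dp": [0.1,0.15,0],"claw": 0.3},{"turn": [0,0,0],"dp": [0.25,0.35,0],"claw": 0.3},{"turn": [0,0,0],"dp": [0.4,0.55,0],"claw": 0.3},{"turn": [0,0,0],"dp": [0.52,0.75,0],"claw": 0.3},{"turn": [0,0,0],"dp": [0.52,0.75,0],"claw": 0.3}]'

```text
t: 16.62
ee_pos: [451.0, -140.8, 110.8]
orientation: [-1.22, -1.201, 1.186]
ft_force: [-0.6, -1.1, -0.9]
width: 53.2
```

Request:
jog_arm --steps '[{"turn": [0,0,0],"dp": [0.1,0.15,0],"claw": 0.3},{"turn": [0,0,0],"dp": [0.25,0.35,0],"claw": 0.3},{"turn": [0,0,0],"dp": [0.4,0.55,0],"claw": 0.3},{"turn": [0,0,0],"dp": [0.52,0.75,0],"claw": 0.3},{"turn": [0,0,0],"dp": [0.52,0.75,0],"claw": 0.3}]'

```text
t: 17.03
ee_pos: [493.3, -79.5, 109.8]
orientation: [-1.218, -1.202, 1.187]
ft_force: [-0.1, -0.2, -1.8]
width: 53.2
```

Request:
jog_arm --steps '[{"turn": [0,0,0],"dp": [0.1,0.15,0],"claw": 0.3},{"turn": [0,0,0],"dp": [0.25,0.35,0],"claw": 0.3},{"turn": [0,0,0],"dp": [0.4,0.55,0],"claw": 0.3},{"turn": [0,0,0],"dp": [0.5,0.7,0],"claw": 0.3},{"turn": [0,0,0],"dp": [0.5,0.7,0],"claw": 0.3},{"turn": [0,0,0],"dp": [0.5,0.7,0],"claw": 0.3}]'

```text
t: 17.53
ee_pos: [532.6, -23.7, 109.0]
orientation: [-1.217, -1.202, 1.189]
ft_force: [-0.2, 0.1, -1.7]
width: 54.0
```

Run:
```python
from h import *
o=st(); print(((rk(-69,-10,40)-o['ee_pos'])/80).round(3),need(Rlean(0,1),o).round(3))
d=grab('side','side11'); crop('side11',230,130,400,300,'c15')
```

```text
t 17.53 p [532.6 -23.7 109. ] q [-0.07  0.49  1.92  0.01  0.73 -1.63] F [-0.2  0.1 -1.7] w 54.0
[ 0.035  0.033 -0.863] [-0.002  0.002  0.   ]
scale 3.5294117647058822
```

View pics/c15.png

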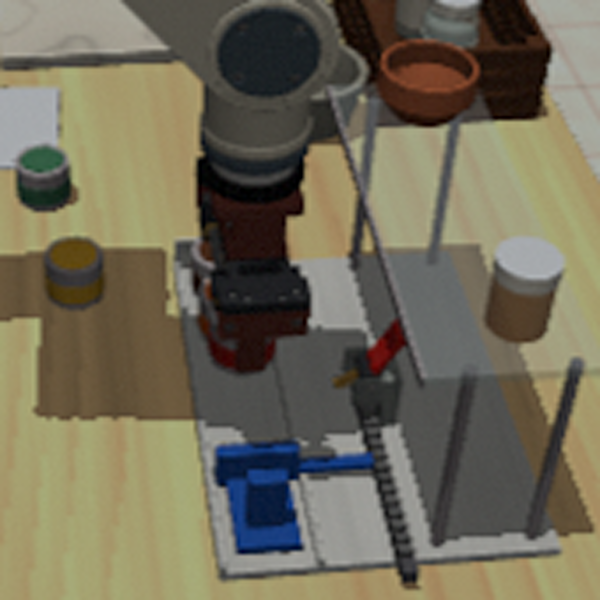

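Request:
jog_arm --steps '[{"turn": [0,0,0],"dp": [0.03,0.02,-0.2],"claw": 0.3},{"turn": [0,0,0],"dp": [0.03,0.02,-0.4],"claw": 0.3},{"turn": [0,0,0],"dp": [0.03,0.02,-0.6],"claw": 0.3},{"turn": [0,0,0],"dp": [0.03,0.02,-0.72],"claw": 0.3},{"turn": [0,0,0],"dp": [0.03,0.02,-0.8],"claw": 0.3},{"turn": [0,0,0],"dp": [0.03,0.02,-0.82],"claw": 0.3},{"turn": [0,0,0],"dp": [0.03,0.02,-0.82],"claw": 0.3}]'

```text
t: 18.17
ee_pos: [534.3, -22.7, 43.3]
orientation: [-1.216, -1.201, 1.188]
ft_force: [-0.3, -0.0, -1.5]
width: 53.7
```

Request:
jog_arm --steps '[{"turn": [0,0,0],"dp": [0,0,-0.01],"claw": 0.3},{"turn": [0,0,0],"dp": [0,0,-0.02],"claw": 0.3},{"turn": [0,0,0],"dp": [0,0,-0.03],"claw": 0.3},{"turn": [0,0,0],"dp": [0,0,-0.03],"claw": 0.3}]'

```text
t: 18.5
ee_pos: [534.6, -22.7, 41.3]
orientation: [-1.217, -1.201, 1.188]
ft_force: [0.4, 0.0, -1.6]
width: 53.4
```

Request:
jog_arm --steps '[{"turn": [0,0,0],"dp": [0,0,-0.01],"claw": 0.3},{"turn": [0,0,0],"dp": [0,0,-0.02],"claw": 0.3},{"turn": [0,0,0],"dp": [0,0,-0.025],"claw": 0.3},{"turn": [0,0,0],"dp": [0,0,-0.025],"claw": 0.3}]'

```text
t: 18.83
ee_pos: [534.5, -22.7, 39.2]
orientation: [-1.217, -1.201, 1.188]
ft_force: [0.1, 0.1, -1.5]
width: 53.9
```

Request:
jog_arm --steps '[{"turn": [0,0,0],"dp": [0,0,-0.01],"claw": 0.3},{"turn": [0,0,0],"dp": [0,0,-0.015],"claw": 0.3},{"turn": [0,0,0],"dp": [0,0,-0.015],"claw": 0.3},{"turn": [0,0,0],"dp": [0,0,-0.015],"claw": 0.3}]'

```text
t: 19.17
ee_pos: [534.5, -22.7, 39.0]
orientation: [-1.217, -1.201, 1.188]
ft_force: [-2.7, -1.2, 10.7]
width: 53.6
```

Contact is at z 39.0 as expected (8 + 30.7). I'll relieve, open and lift away.

Request:
jog_arm --steps '[{"turn": [0,0,0],"dp": [0,0,0],"claw": 0.3},{"turn": [0,0,0],"dp": [0,0,0],"claw": 0.66},{"turn": [0,0,0],"dp": [0,0,0],"claw": 0.75},{"turn": [0,0,0],"dp": [0,0,0],"claw": 0.8},{"turn": [0,0,0],"dp": [0,0,0],"claw": 0.8},{"turn": [0,0,0],"dp": [0,0,0],"claw": 0.8},{"turn": [0,0,0],"dp": [0,0,0],"claw": 0.8}]'

```text
t: 19.75
ee_pos: [534.6, -22.7, 38.9]
orientation: [-1.217, -1.201, 1.188]
ft_force: [0.2, -1.4, -1.0]
width: 70.2
```

Request:
jog_arm --steps '[{"turn": [0,0,0],"dp": [0,0,0.2],"claw": 0.8},{"turn": [0,0,0],"dp": [0,0,0.5],"claw": 0.8},{"turn": [0,0,0],"dp": [0,0,0.9],"claw": 0.8},{"turn": [0,0,0],"dp": [0,0,1],"claw": 0.8},{"turn": [0,0,0],"dp": [0,0,1],"claw": 0.8}]'

```text
t: 20.17
ee_pos: [536.3, -22.8, 121.2]
orientation: [-1.221, -1.205, 1.186]
ft_force: [0.6, 0.8, -0.1]
width: 70.2
```

Request:
jog_arm --steps '[{"turn": [0,0,0],"dp": [-0.5,0,0.7],"claw": 0.8},{"turn": [0,0,0],"dp": [-1,0.3,1],"claw": 0.8},{"turn": [0,0,0],"dp": [-1,0.3,1],"claw": 0.8},{"turn": [0,0,0],"dp": [-1,0.3,1],"claw": 0.8}]'

```text
t: 20.5
ee_pos: [452.8, 2.2, 202.4]
orientation: [-1.22, -1.205, 1.187]
ft_force: [-0.5, -0.2, 0.4]
width: 70.4
```

Run:
```python
from h import *
o=st()
d=grab('side','side12'); crop('side12',230,150,410,310,'c16')
t=grab('top','top3'); crop('top3',165,115,375,315,'c17')
for d in(d,t):
  C=cloud(d); im=cv2.cvtColor(d['img'],cv2.COLOR_RGB2HSV).astype(int);H,Sa,V=im[...,0],im[...,1],im[...,2]
  P=C-O; P=np.stack([P@ex,P@ey,P[...,2]],-1)
  red=((H<6)|(H>174))&(Sa>150)&(V>40)&(abs(P[...,0]+70)<60)&(P[...,2]<75); b=(H>100)&(H<125)&(Sa>150)&(V>30)&(abs(P[...,0]+70)<50)&(P[...,2]>60)&(P[...,2]<76)
  for n,m in(('red',red&(P[...,2]>47)),('tab',b)): 
    Q=P[m]; print(n,len(Q),Q.mean(0).round(1) if len(Q) else '',Q.min(0).round(1) if len(Q) else '',Q.max(0).round(1) if len(Q) else '')
```

```text
t 20.5 p [452.8   2.2 202.4] q [-0.03  0.22  2.04  0.01  0.87 -1.58] F [-0.5 -0.2  0.4] w 70.4
scale 3.75
scale 3.0
red 106 [-71.7 -12.7  54.3] [-90.2 -33.3  50.2] [-51.9   8.2  58.7]
tab 67 [ -70.3 -139.3   68.8] [ -84.1 -145.9   61.5] [ -56.  -129.    74.8]
red 0   
tab 46 [ -72.5 -136.1   70.2] [ -84.3 -142.5   60.2] [ -59.4 -129.9   75.6]
```

View pics/c16.png

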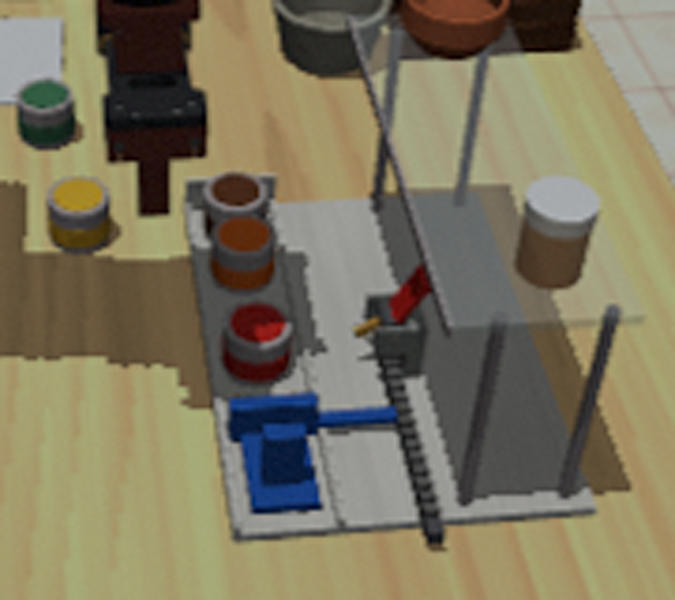

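View pics/c17.png

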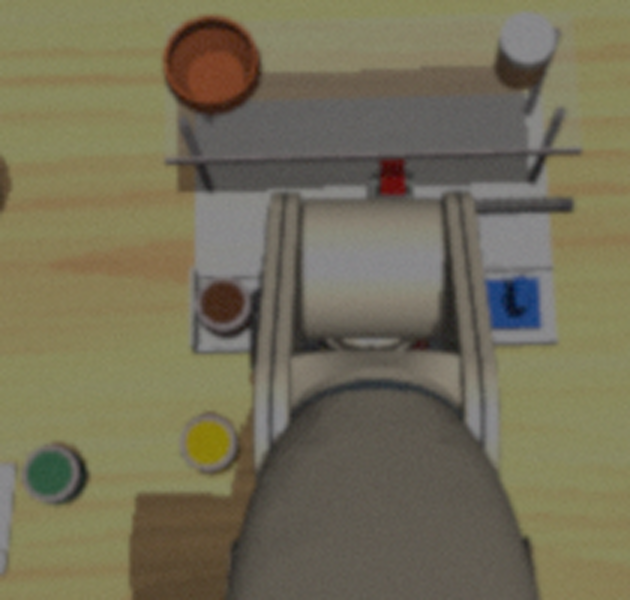

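c16 shows the red tin upright in the trough at (257,340), between the orange tin (242,250) and the fence (275,410). It measures about rack (−72, −13), top about 53, and the fence tab is still at −139. The gripper is clear, so I'm handing in.

Request:
jog_arm --steps '[{"turn": [0,0,0],"dp": [0,0,0],"claw": 0.8},{"turn": [0,0,0],"dp": [0,0,0],"claw": 0.8}]'

```text
t: 20.77
ee_pos: [456.2, 1.2, 199.8]
orientation: [-1.22, -1.205, 1.187]
ft_force: [-0.7, 0.7, 0.3]
width: 70.3
```

Run:
```python
from h import *
st(); print(ctrl.close_job())
```

```text
t 20.77 p [456.2   1.2 199.8] q [-0.03  0.23  2.03  0.01  0.87 -1.58] F [-0.7  0.7  0.3] w 70.3
the job is handed in; nothing more can be done
None
```

The job is handed in at t = 20.8 s: the lever is released, the fence is fully back, and the red tin stands in the bay. No verdict was reported, so the checks below are my own measurements.

- **Lever:** I pushed it over with the tool leaning about 40°, until it met its stop at roughly 35 N. The later pictures show it leaning away from the robot with the pawl lifted.
- **Fence:** I gripped the tab and drew it back until it met its stop at about 40 N. After release, the side camera put the tab at rack y −139.3 mm, a joint value of about 0.138 m. The top camera gave −136 mm, about 0.135 m. Both are above 0.125 m.
- **Red tin:** It touched down gently at the expected height, with about 11 N showing as it met the floor. It is standing at about rack (−72, −13) mm, inside the allowed range. The depth readings on its top averaged 54 mm, against 53 mm for a tin on the trough floor, and it looks upright.
- **Surroundings:** The gripper was clear of everything at hand-in. The yellow and green tins look unmoved in the final pictures. I did not go near the tongs, scraper, cruet or molcajete, and did not measure them again.

The only disagreement was the 3 mm between the two cameras on the fence tab. In the final top picture the arm hid the red tin, so its position comes from the side camera alone.

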